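# Tip the shortbread caddy out on the baking tray

## Task

Take the lidded biscuit caddy by its grip from under the shelf strip, hold its spout low over the small baking tray and tip it just far enough that the flap swings open and all three biscuits slide gently out into the tray; don't touch the biscuits with the gripper or stand the caddy on its nose. Then set the caddy back upright with its whole base on the wooden board under the strip, flap hanging shut, and let go. Don't bump the strip's stand, and leave the jar, bottle, can and tongs where they are.

Things in the scene. Friction and masses are not known exactly. Their poses are not given: they have to be found in the camera images.
- caddy_grip (a point): Middle of the biscuit caddy's grip, a grey upright block 60 mm long (x), 26 mm wide (y), 44 mm tall in the middle of the caddy's flat roof. This point is 27 mm above the roof, 17 mm below the grip's top, 101 mm above the caddy's underside. Axes: x to the spout end, z up. The caddy starts standing on the wooden board, spout away from the robot, about 0.35 kg.
- spout_lip (a point): Middle of the caddy's bottom front edge, over which biscuits leave: 68 mm ahead (x) of and 101 mm below the grip point; caddy axes. The caddy is a white closed box with clear sides, 130 long (x) x 84 wide x 74 mm tall without grip, its back 65 mm behind the grip point. Biscuits lie loose on its smooth floor along x; they slide at 18 to 27 degrees of tip and run out at 35 to 45.
- flap (a joint): Thin aluminium flap (75 x 64 mm, 30 g) closing the whole spout end, hinged freely along its top edge, 57 mm ahead of and 30 mm below the grip point. 0 = shut, grows as it swings outward, to 1.4 rad. Shut, it leans 8 degrees, so gravity opens it by about the tip angle less 8 degrees and shuts it when level. Open, its edge hangs up to 5 mm below the lip.
- tray_in (a point): Centre of the inner floor of the small dark steel baking tray, a fixed open tray 220 mm (x) by 160 mm (y), 22 mm tall outside, walls and floor 4 mm; x along its long side, z up.
- stand: Fixed stand: the wooden board under the caddy, the shelf strip above it, and two posts (20 x 14 mm, 58 mm in +x and 108 mm either side in y, with flat feet 80 mm long, 6 mm thick) that carry the strip. Origin on the table under the board's centre; x points away from the robot, z up.
- board_top (a point): Centre of the top of the wooden board, 170 mm (x) by 130 mm (y), 12 mm thick, where the caddy stands; axes of the stand.
- strip_edge (a point): Middle of the robot-side lower edge of the fixed aluminium shelf strip, 240 mm long (y), 70 mm deep (from here to +x), 14 mm thick. It hangs over the far half of the board, underside 228 mm above it; this edge is straight above the board's centre. So the caddy's grip is reached only with the hand leaning back to the robot by 20 to 40 degrees.
- biscuit1: Shortbread finger, 70 x 21 x 13 mm, 25 g, in the caddy at the start; origin at the centre of its underside, x along its length, z up.
- biscuit2: Shortbread finger, 70 x 21 x 13 mm, 25 g, in the caddy at the start; origin at the centre of its underside, x along its length, z up.
- biscuit3: Shortbread finger, 70 x 21 x 13 mm, 25 g, in the caddy at the start; origin at the centre of its underside, x along its length, z up.
- jar: Bystander: closed amber jar, 72 mm diameter, 130 mm tall, standing in the row with the stand and the tray, in any order; origin at the centre of its base.
- bottle: Bystander: clear plastic bottle, 64 mm diameter, 200 mm tall, at one outer side; origin at the centre of its base.
- can: Bystander: plain steel can, 76 mm diameter, 110 mm tall, at the other outer side; origin at the centre of its base.
- tongs: Bystander: steel tongs lying on the far side, about 190 mm long, 22 mm tall; origin on the table at the middle of their length, x along it.

How it is judged:
On the way, in this order (a step that is already met when the one before it is completed fails the run):
1. the caddy is tipped with its lip over the tray and its flap has swung open (x of spout_lip in the frame of tray_in between -0.11 and 0.11 m and y of spout_lip in the frame of tray_in between -0.08 and 0.08 m and value of joint flap above 0.2 rad and angle between caddy_grip's own z axis and vertical above 0.3 rad), for 0.1 s.
2. all three biscuits lie in the tray (x of biscuit1 in the frame of tray_in between -0.108 and 0.108 m and y of biscuit1 in the frame of tray_in between -0.078 and 0.078 m and z of each of biscuit1, biscuit2, biscuit3 in the frame of tray_in below 0.045 m and x of biscuit2 in the frame of tray_in between -0.108 and 0.108 m and y of biscuit2 in the frame of tray_in between -0.078 and 0.078 m and x of biscuit3 in the frame of tray_in between -0.108 and 0.108 m and y of biscuit3 in the frame of tray_in between -0.078 and 0.078 m), for 0.2 s.
3. the caddy stands upright on its board again (x of caddy_grip in the frame of board_top between -0.028 and 0.028 m and y of caddy_grip in the frame of board_top between -0.03 and 0.03 m and z of caddy_grip in the frame of board_top between 0.093 and 0.109 m and angle between caddy_grip's own z axis and vertical below 0.1 rad and value of joint flap below 0.12 rad), for 0.2 s.
At the end, for the whole second after the job is handed in: All three biscuits rest in the tray (centres within its rims, less than 45 mm above its floor); the caddy stands upright (within 6 degrees) on the board, centred within 28 mm along and 30 mm across it, flap shut (below 0.12 rad), released (all of step 2 and all of step 3 and linear speed of each of biscuit1, biscuit2, biscuit3 below 0.02 m/s); the robot touches nothing.
It fails at once if the caddy is tipped past 65 degrees (angle between caddy_grip's own z axis and vertical above 1.135 rad).
It fails at once if a biscuit is dropped or thrown (faster than 1.3 m/s) (linear speed of any of biscuit1, biscuit2, biscuit3 above 1.3 m/s).
It fails at once if the gripper touches a biscuit (contact force between the fingers and biscuit1 above 0.5 N or contact force between the fingers and biscuit2 above 0.5 N or contact force between the fingers and biscuit3 above 0.5 N).
It fails at once if the arm bumps the strip or its stand with more than 10 N (contact force between the arm and stand above 10 N).
It fails at once if the jar, bottle, can or tongs are shifted by more than 30 mm or one is tipped over (distance of any of jar, bottle, can, tongs from where it was at the start of the episode above 0.03 m or angle between any of jar, bottle, can's own z axis and vertical above 0.4 rad).
It also fails if it takes over 59 s, if anything falls off the work surface, if the arm or the gripper's body presses on something with over 40 N, if the wrist force passes 120 N, or if a joint passes its speed limit or range.

## Robot

A 6-joint arm with a two-finger parallel gripper is mounted at the origin on the work surface. World frame = base frame: x ahead of the robot, y to its left, z up, the work surface at z = 0. Lengths are in m, angles in rad, forces in N, time in s.
With the tool pointing down it reaches from about 0.35 to 0.8 m from the base axis. Payload 7.3 kg.
Tool frame: the origin (TCP) lies midway between the tips of the shut fingers; the grasp point (between the pads) lies 19 mm behind it; z points along the fingers, y is the direction in which the jaws open and shut (so a half turn about z gives the same grasp; the last joint's range is limited). The gripper opens to 85 mm and grips with 20 to 120 N. Pads are 22 mm wide; open, the fingers measure 114 mm over their backs; the gripper's body (76 mm by 85 mm) begins 54 mm behind the grasp point. The pads swing forward as they close: fully open they stand 13 mm farther back than shut.
Start: joints at [1.179, 0.342, 1.524, -0, 1.275, -0.146], TCP at [0.128, 0.509, 0.231] pointing down, gripper open.
Joint ranges: [-2.53, 2.53], [-0.77, 2.02], [0.04, 2.7], [-1, 4.14], [0.28, 2.66], [-3.11, 3.11]. Speed limits (rad/s): [2.57, 2.57, 3.14, 3.14, 3.14, 3.14].

## Interface

Orientations are given as a unit quaternion [w, x, y, z].
In Python, from workcell import env, optics, ticket gives the robot as it stands.
- The arm moves only by the shell command python3 -m creep 'ROWS'. ROWS is a JSON object of lists of equal length, an entry for each row: "dp": the shift along the world's x, y, z in mm, a list of three; "turn": the turn about the world's z in degrees; "jaw": the gripper command: -1 is fully open, 1 is shut, values between are in proportion. A call has 1 to 5 rows; each row is the pose to reach, as a shift and turn from the pose commanded when the call began; what a row does not reach only later rows make up. A row lasts 1/8 s, in which the tool goes at most 62.5 mm and 10.7 degrees, less where a joint would pass 70% of its speed; a pose out of reach is approached as far as the arm can. A call with a gripper value outside its range is refused whole. The fingers move at their own pace and stop on an object; the grip force is fixed at half the most. Time passes only in rows, so rows that repeat a pose let the fingers close. It gives the time, the measured TCP pose, the force and the opening at its end, in the units of the state.
- env.state(): the state, without advancing time (a new reading comes with each control period).
- optics.get_image(name): name is "scene" or "top" or "wrist"; returns the picture (420x560x3 uint8, blue, green, red); there is no depth.
- optics.get_calibration(name): a dict with "vertical_fov" (degrees; the focal length in pixels is half the picture's height over the tangent of half this angle, whatever the lens; pixels are square), "cx", "cy" (the principal point, pixels), "rvec" (rotation vector, rad) and "tvec" (3), from world to camera coordinates, as OpenCV has them; the wrist camera has in their place "mount" (4x4, takes a point from camera to tool coordinates, whose origin is the TCP and whose axes are the flange's). Camera axes: x right, y down, z forward; pixel columns grow to the right and rows downward; lengths in m; the calibration is good to about 2 mm. A picture is of the moment at which its call begins: read the wrist's pose just before it. get_calibration takes no time and is no camera call.
- ticket.hand_in(): hands the job in, once; it reports no verdict.
Trained networks look in the newest picture that a camera, given by its name, has taken for a name from the list of things; names that differ only in an ending like _2 or _b are one class to them, and where a whole thing is asked for, a point or a joint stands for the part that bears it (a point fixed in the world has none). Each returns a list of dicts, best first, with "confidence" (0 to 1); they miss things now and then, are a little off and sometimes report something else, mostly with a low value. They report only what shows in the picture. A call takes as long as a camera call.
- optics.spot_in(camera, name): "uv" ([column, row] in pixels, amid what is visible of it).
- optics.trace(camera, name): "mask" (420x560 bool, what is visible of it) and "uv" ([column, row] in pixels, amid what is visible of it).
- optics.spot_point(camera, name): "uv" ([column, row] in pixels: a listed point, or the origin of a listed thing).
The state is a dict: "time_s": time; "joint_pos": joint angles; "joint_velocities": joint speeds; "effort": joint torques, N m; "position": TCP position; "tcp_rot": TCP orientation; "force": force on the tool from outside, world axes, zero at the start; "moment": the same for the moment, N m; "finger_gap": finger opening in m.
Only numpy, scipy, OpenCV 4.12 (cv2) and the standard library are available. Lean on these libraries where they do the work, as an engineer would, in place of code of your own. Each camera call takes 0.05 s, during which the arm holds its last target. There are 200 camera calls.

## Working session

There is one attempt and no reset: what is moved stays moved. The work goes in short steps, Python scripts to look and compute and a shell command to move; the robot and the scene stay as the last step left them, time stands still between calls to the robot, and variables do not carry over. Pictures are saved under pics/ and viewed, about 8 in all and at most 12, crops included, and the job is handed in when it is done.

```bash
ls; python3 -m creep --help 2>&1 | head -40; mkdir -p pics
cat > h.py <<'E'
import numpy as np,cv2
from workcell import env,optics,ticket
from scipy.spatial.transform import Rotation as R
def cam(n,st=None):
    c=optics.get_calibration(n); f=210/np.tan(np.radians(c['vertical_fov'])/2)
    K=np.array([[f,0,c['cx']],[0,f,c['cy']],[0,0,1]])
    if 'mount' in c:
        st=st or env.state(); q=st['tcp_rot']; T=np.eye(4)
        T[:3,:3]=R.from_quat([q[1],q[2],q[3],q[0]]).as_matrix(); T[:3,3]=st['position']
        M=np.linalg.inv(T@np.array(c['mount'])); return K,M[:3,:3],M[:3,3]
    return K,R.from_rotvec(np.ravel(c['rvec'])).as_matrix(),np.ravel(c['tvec'])
def ray(cm,uv):
    K,Rm,t=cm; d=Rm.T@np.linalg.solve(K,[*uv,1]); return -Rm.T@t,d
def onz(cm,uv,z):
    o,d=ray(cm,uv); return o+d*(z-o[2])/d[2]
def tri(l):
    A=np.zeros((3,3));b=np.zeros(3)
    for cm,uv in l:
        o,d=ray(cm,uv);d=d/np.linalg.norm(d);P=np.eye(3)-np.outer(d,d);A+=P;b+=P@o
    p=np.linalg.solve(A,b); return p
def proj(cm,p):
    K,Rm,t=cm; q=K@(Rm@np.array(p)+t); return q[:2]/q[2]
E
python3 - <<'E'
from h import *
np.set_printoptions(precision=3,suppress=True)
print(env.state())
for n in['scene','top','wrist']:
    c=optics.get_calibration(n); print(n,c)
    im=optics.get_image(n); cv2.imwrite(f'pics/{n}0.png',im)
C={n:cam(n) for n in['scene','top']}
for nm in['caddy_grip','spout_lip','tray_in','board_top','strip_edge','stand','jar','bottle','can','tongs']:
    uv={}
    for n in C:
        r=optics.spot_point(n,nm)
        if r: uv[n]=r[0]['uv'];print(nm,n,np.array(uv[n]),round(r[0]['confidence'],2),len(r))
    if len(uv)==2: 
        p=tri([(C[n],uv[n]) for n in C]);print('   ',p,[np.linalg.norm(proj(C[n],p)-uv[n]) for n in C])
E
```

```text
pics
invalid input: not JSON, or not a number
{'time_s': 0.0, 'joint_pos': array([ 1.179,  0.343,  1.525,  0.   ,  1.275, -0.146]), 'joint_velocities': array([-0.001, -0.   , -0.001, -0.001,  0.001,  0.001]), 'effort': array([  0.002, -43.37 , -24.601,  -0.   ,   0.008,  -0.   ]), 'position': array([0.128, 0.509, 0.231]), 'tcp_rot': array([-0.   ,  0.123,  0.992, -0.001]), 'force': array([-0.071, -0.831,  0.038]), 'moment': array([-0.012, -0.002,  0.041]), 'finger_gap': 0.08545653761221345}
scene {'vertical_fov': 50.297193405930564, 'cx': 283.96083605280074, 'cy': 213.39897941688164, 'rvec': array([ 1.982,  1.031, -0.524]), 'tvec': array([-0.369, -0.156,  1.742])}
top {'vertical_fov': 46.28561565239347, 'cx': 282.01399785153086, 'cy': 204.04281991703118, 'rvec': array([ 2.168, -2.183,  0.047]), 'tvec': array([0.021, 0.66 , 1.325])}
wrist {'vertical_fov': 64.85572850234666, 'cx': 279.3829368039818, 'cy': 203.96253782378986, 'mount': array([[ 0.001, -0.947, -0.32 ,  0.081],
       [ 1.   ,  0.001, -0.001, -0.   ],
       [ 0.001, -0.32 ,  0.947, -0.142],
       [ 0.   ,  0.   ,  0.   ,
[... 642 characters left out ...]
(1.1742687991521499), np.float64(1.5909379665999661)]
stand scene [333.  212.9] 0.64 1
jar scene [265.1 245.5] 0.66 1
jar top [292.  252.2] 0.85 1
    [ 0.532 -0.004 -0.003] [np.float64(2.14645576083294), np.float64(2.4051791001950145)]
bottle scene [115.8 315.9] 0.6 1
bottle top [460.4 236.2] 0.66 1
    [ 0.569 -0.471  0.01 ] [np.float64(0.5876136657324951), np.float64(0.5472720568711413)]
can scene [377.6 204.2] 0.96 2
can top [122.4 238.6] 0.66 2
    [ 0.566  0.464 -0.007] [np.float64(1.0133803959692715), np.float64(1.282599118114775)]
tongs scene [318.7 293. ] 0.85 1
tongs top [290.8 160.4] 0.55 1
    [ 0.789 -0.002  0.002] [np.float64(3.1404763017740653), np.float64(3.0437962056176344)]
```

View pics/scene0.png

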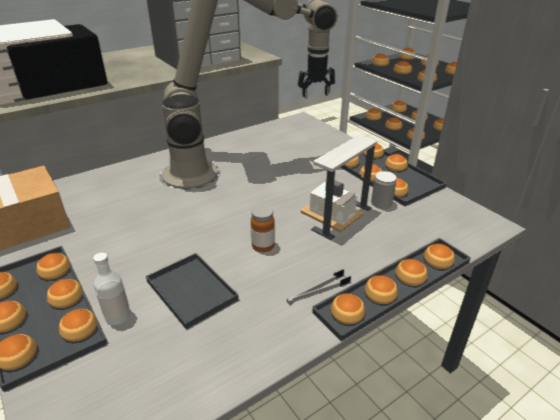

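View pics/top0.png

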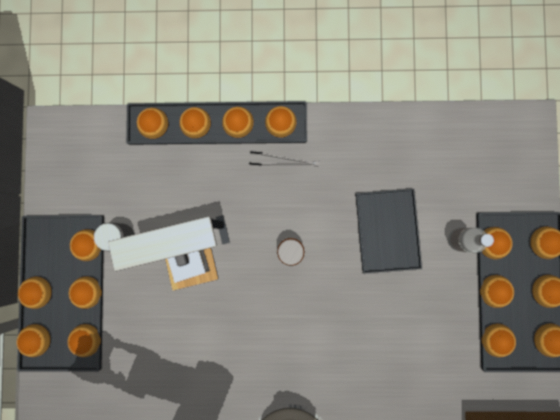

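Scene view: the stand with caddy is at about (335,205), jar (264,230), tray (190,288), bottle (112,295), can (383,192) and tongs (320,288). Top view: the strip runs from (112,255) to (213,230), so it is yawed about 13°. The tray is at (388,230), yawed about 5°.

The interface only offers shift and yaw, so I'll see how the arm treats tilt by first moving up, which is clear.

```bash
python3 -m creep '{"dp":[[0,0,60],[0,0,120],[0,0,180],[0,0,240],[0,0,240]],"turn":[0,0,0,0,0],"jaw":[-1,-1,-1,-1,-1]}'; python3 -c "
from h import *
s=env.state();print(s['joint_pos'],s['position'],s['tcp_rot'],s['time_s'])"
```

```text
time_s: 1.78
position: [0.128, 0.51, 0.4766]
tcp_rot: [0.001, 0.123, 0.992, 0.005]
force: [-1.0, 0.7, -1.4]
finger_gap: 0.0854
[ 1.17911595e+00  2.86835604e-01  9.46983166e-01  3.30969341e-06
  1.89711590e+00 -1.46010218e-01] [0.12795947 0.50995149 0.47656119] [0.00141396 0.12252414 0.99245123 0.00513796] 1.775
```

```bash
python3 -m creep '{"dp":[[0,0,60],[0,0,120],[0,0,180],[0,0,240],[0,0,300]],"turn":[0,0,0,0,0],"jaw":[-1,-1,-1,-1,-1]}'; python3 -c "
from h import *
s=env.state();print(s['joint_pos'],s['position'],s['tcp_rot'],s['time_s'])"
```

```text
time_s: 2.4
position: [0.1093, 0.4349, 0.6754]
tcp_rot: [-0.004, 0.123, 0.992, -0.004]
force: [-0.6, -0.2, -0.3]
finger_gap: 0.0855
[ 1.14904699  0.45664523  0.03972051  0.013055    2.65577257 -0.16397525] [0.10930395 0.43491877 0.6754012 ] [-0.00446941  0.12281769  0.99241047 -0.00415951] 2.4
```

```bash
python3 -m creep '{"dp":[[0,0,60],[0,0,120],[0,0,200],[0,0,300],[0,0,400]],"turn":[0,0,0,0,0],"jaw":[-1,-1,-1,-1,-1]}'; python3 -c "
from h import *
s=env.state();print(s['joint_pos'],s['position'],s['tcp_rot'],s['time_s'])"
```

```text
time_s: 3.02
position: [0.1017, 0.4078, 0.7019]
tcp_rot: [0.004, 0.123, 0.992, 0.026]
force: [-0.3, -0.3, 0.0]
finger_gap: 0.0851
[ 1.13757675  0.39586793  0.03738222  0.01714712  2.6569884  -0.17187861] [0.10169195 0.40782201 0.70187943] [0.00402405 0.12263038 0.99211302 0.02563881] 3.025
```

```bash
python3 -m creep '{"dp":[[0,0,-60],[0,0,-120],[0,0,-120]],"turn":[0,0,0],"jaw":[-1,-1,-1]}'; python3 -c "
from h import *
s=env.state();print(s['joint_pos'],s['position'],s['tcp_rot'],s['time_s'])"
```

```text
time_s: 3.4
position: [0.102, 0.4086, 0.5856]
tcp_rot: [0.004, 0.123, 0.992, 0.026]
force: [1.1, 1.5, 1.6]
finger_gap: 0.0858
[ 1.13754768  0.11063278  0.86988148  0.00939979  2.10820246 -0.18224109] [0.10204047 0.4086118  0.58560551] [0.00422156 0.12263739 0.99209148 0.02639594] 3.4
```

Leaning works by pushing past a limit, and the reached tilt is kept afterwards. Next I'll turn towards the last joint's limit and see what turning past it does.

```bash
cat >> h.py <<'E'
def pr():
    np.set_printoptions(precision=3,suppress=True)
    s=env.state(); q=s['tcp_rot']; M=R.from_quat([q[1],q[2],q[3],q[0]]).as_matrix()
    x,y,z=M.T; az=np.degrees(np.arctan2(-x[1],-x[0]))
    # spout azimuth; lean: + = fingers point toward -x_tool (spout); roll: elevation of jaw axis
    print('t%.2f'%s['time_s'],'j',s['joint_pos'],'p',s['position'],'x_az %.1f lean %.1f jawroll %.1f'%(az,np.degrees(np.arctan2(x[2],-z[2])),np.degrees(np.arcsin(y[2]))),'gap %.4f'%s['finger_gap'],'F',s['force'])
E
R5='"turn":[11,22,33,44,53],"jaw":[-1,-1,-1,-1,-1]'
python3 -m creep '{"dp":[[0,0,0],[0,0,0],[0,0,0],[0,0,0],[0,0,0]],"turn":[10.7,21.4,32,42,53],"jaw":[-1,-1,-1,-1,-1]}' >/dev/null; python3 -c "from h import *;pr()"
python3 -m creep '{"dp":[[0,0,0],[0,0,0],[0,0,0],[0,0,0],[0,0,0]],"turn":[10.7,21.4,32,42,53],"jaw":[-1,-1,-1,-1,-1]}' >/dev/null; python3 -c "from h import *;pr()"
python3 -m creep '{"dp":[[0,0,0],[0,0,0],[0,0,-40],[0,0,-80],[0,0,-120]],"turn":[10.7,21.4,32,42,53],"jaw":[-1,-1,-1,-1,-1]}' >/dev/null; python3 -c "from h import *;pr()"
```

```text
t4.03 j [ 1.108  0.127  0.846  0.056  2.145 -1.112] p [0.102 0.409 0.587] x_az 39.0 lean -0.0 jawroll 3.0 gap 0.0857 F [-0.625  0.022 -0.126]
t4.65 j [ 1.108  0.159  0.808  0.059  2.199 -2.03 ] p [0.102 0.409 0.587] x_az 91.7 lean -0.0 jawroll 3.1 gap 0.0855 F [-0.199 -0.222  0.007]
t5.28 j [ 1.135  0.101  1.211  0.012  1.882 -2.954] p [0.102 0.408 0.466] x_az 144.5 lean -0.1 jawroll 3.1 gap 0.0854 F [-1.067  0.9    0.616]
```

```bash
python3 -m creep '{"dp":[[0,0,0],[0,0,0],[0,0,0],[0,0,0],[0,0,0]],"turn":[10.7,21.4,32,42,53],"jaw":[-1,-1,-1,-1,-1]}' >/dev/null; python3 -c "from h import *;pr()"
python3 -m creep '{"dp":[[0,0,0],[0,0,0],[0,0,0],[0,0,0],[0,0,0]],"turn":[10.7,21.4,32,42,53],"jaw":[-1,-1,-1,-1,-1]}' >/dev/null; python3 -c "from h import *;pr()"
```

```text
t5.90 j [ 1.552  0.097  1.253 -0.093  1.838 -3.104] p [-0.04   0.415  0.453] x_az 175.6 lean 5.3 jawroll 2.4 gap 0.0856 F [-0.365  0.175  0.415]
t6.53 j [ 2.032  0.038  1.428 -0.229  1.69  -3.105] p [-0.182  0.352  0.417] x_az -157.1 lean 13.1 jawroll 0.2 gap 0.0851 F [-0.157  1.272 -0.008]
```

```bash
python3 -m creep '{"dp":[[55,25,0],[110,45,0],[165,60,0],[220,70,0],[280,65,0]],"turn":[0,0,0,0,0],"jaw":[-1,-1,-1,-1,-1]}' >/dev/null; python3 -c "from h import *;pr()"
python3 -m creep '{"dp":[[55,0,0],[110,0,0],[165,-10,0],[220,-20,0],[280,-40,0]],"turn":[0,0,0,0,0],"jaw":[-1,-1,-1,-1,-1]}' >/dev/null; python3 -c "from h import *;pr()"
```

```text
t7.15 j [ 1.933 -0.004  1.589 -0.279  1.55  -3.104] p [-0.125  0.358  0.376] x_az -161.2 lean 16.0 jawroll -0.9 gap 0.0855 F [0.586 0.159 0.595]
t7.78 j [ 1.84  -0.14   1.833 -0.338  1.423 -3.105] p [-0.057  0.306  0.336] x_az -164.4 lean 19.2 jawroll -1.7 gap 0.0852 F [-0.061  0.231  0.446]
```

```bash
python3 -m creep '{"dp":[[20,20,20],[40,40,40],[60,60,60],[80,80,80],[100,80,80]],"turn":[10.7,21.4,32,42,53],"jaw":[-1,-1,-1,-1,-1]}' >/dev/null; python3 -c "from h import *;pr()"
```

```text
t8.40 j [ 2.337 -0.2    1.995 -0.527  1.267 -3.104] p [-0.15   0.262  0.317] x_az -131.2 lean 29.3 jawroll -3.4 gap 0.0856 F [-0.797 -0.409 -0.466]
```

```bash
python3 -m creep '{"dp":[[30,30,20],[60,60,40],[90,90,60],[120,115,80],[150,130,100]],"turn":[-10.7,-21.4,-32,-42.5,-53],"jaw":[-1,-1,-1,-1,-1]}' >/dev/null; python3 -c "from h import *;pr()"
python3 -m creep '{"dp":[[40,10,0],[80,20,0],[120,20,0],[160,20,0],[200,20,0]],"turn":[-10.7,-21.4,-32,-42.5,-53],"jaw":[-1,-1,-1,-1,-1]}' >/dev/null; python3 -c "from h import *;pr()"
python3 -m creep '{"dp":[[40,-20,0],[80,-40,0],[120,-60,0],[150,-80,0],[180,-90,0]],"turn":[-10.7,-21.4,-32,-42.5,-53],"jaw":[-1,-1,-1,-1,-1]}' >/dev/null; python3 -c "from h import *;pr()"
```

```text
t9.03 j [ 1.761  0.053  1.496 -0.51   1.658 -2.914] p [0.002 0.394 0.417] x_az 175.3 lean 29.2 jawroll -3.3 gap 0.0852 F [-0.275  0.521  0.481]
t9.65 j [ 1.238  0.307  1.183 -0.461  1.898 -2.58 ] p [0.202 0.413 0.417] x_az 122.3 lean 29.2 jawroll -3.3 gap 0.0858 F [-0.2    0.304  0.427]
t10.28 j [ 0.727  0.5    0.889 -0.348  2.155 -2.204] p [0.381 0.322 0.417] x_az 69.3 lean 29.3 jawroll -3.3 gap 0.0857 F [ 0.59   0.417 -0.588]
```

Run:
```python
from h import *
im=cv2.imread('pics/top0.png');print(im.shape)
hsv=cv2.cvtColor(im,cv2.COLOR_BGR2HSV)
C=cam('top')
optics.get_image('top')
for nm,z in(('tray_in',.022),('stand',.247)):
    r=optics.trace('top',nm)
    if r:
        m=r[0]['mask'].astype(np.uint8); print(nm,r[0]['confidence'],m.sum())
        if nm=='stand': m=m*(cv2.inRange(hsv,(0,0,150),(180,70,255))>0)
        m=cv2.morphologyEx(m,cv2.MORPH_OPEN,np.ones((3,3)))
        k=max(cv2.findContours(m,0,2)[0],key=cv2.contourArea)
        b=cv2.boxPoints(cv2.minAreaRect(k)); w=np.array([onz(C,p,z) for p in b]); print(w,w.mean(0))
        for i in range(4):
            d=w[(i+1)%4]-w[i];print(np.linalg.norm(d),np.degrees(np.arctan2(d[1],d[0])))
```

```text
(420, 560, 3)
tray_in 0.91 4867
[[ 0.68773855 -0.18166571  0.022     ]
 [ 0.7009713  -0.34817992  0.022     ]
 [ 0.48167806 -0.36177765  0.022     ]
 [ 0.46809233 -0.19717695  0.022     ]] [ 0.58462006 -0.27220006  0.022     ]
0.16703918093955844 -85.45629989303974
0.21971441079984722 -176.45180084599025
0.16516041434676687 94.71835523124183
0.22019323309915143 4.03947493259771
stand 0.66 4171
[[0.56180851 0.41350747 0.247     ]
 [0.61874704 0.17879452 0.247     ]
 [0.54997745 0.16128187 0.247     ]
 [0.49318625 0.39490812 0.247     ]] [0.55592981 0.28712299 0.247     ]
0.24152052979550437 -76.36414580453416
0.07096442516011045 -165.7129054335248
0.24042975860452054 103.6627852755683
0.07109817385581672 15.165076578647273
```

```bash
python3 -m creep '{"dp":[[0,-20,-20],[20,-40,-40],[40,-55,-70],[60,-65,-110],[74,-65,-150]],"turn":[-10.7,-21.4,-32,-42.5,-53],"jaw":[-1,-1,-1,-1,-1]}' >/dev/null; python3 -m creep '{"dp":[[0,0,-15],[0,0,-15]],"turn":[-2.5,-2.5],"jaw":[-1,-1]}' >/dev/null
python3 - <<'E'
from h import *
pr(); s=env.state(); im=optics.get_image('wrist'); C=cam('wrist',s)
for z in(.086,.113,.130):
  pass
for nm in['caddy_grip','board_top','strip_edge']:
    r=optics.spot_point('wrist',nm)
    for x in r[:2]: print(nm,x['uv'],x['confidence'],onz(C,x['uv'],{'caddy_grip':.113,'board_top':.012,'strip_edge':.24}[nm]))
for p in[(.533,.276,.113),(.524,.277,.24)]:
    u=proj(C,p);print(u);cv2.circle(im,tuple(int(v) for v in u),4,(0,0,255),1)
cv2.imwrite('pics/w1.png',im)
t=optics.get_image('scene');cv2.imwrite('pics/s1.png',t)
E
```

```text
t11.30 j [ 0.374  0.641  1.083 -0.005  1.933 -1.465] p [0.453 0.258 0.252] x_az 14.4 lean 29.3 jawroll -3.3 gap 0.0854 F [0.152 0.606 0.717]
caddy_grip [282.2, 356.3] 0.78 [0.527 0.273 0.113]
[283.847 364.578]
[278.95  422.789]
```

View pics/w1.png

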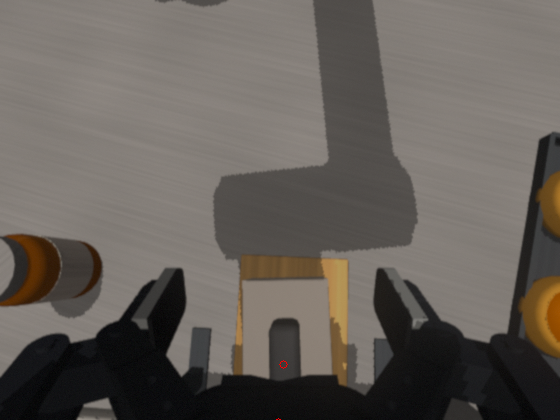

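The wrist view shows the caddy roof, with its back edge from (245,281) to (328,279), and the grip at (285,345). It lies centred between the open fingers and well aligned. I'll compute the fine offset next.

Run:
```python
from h import *
np.set_printoptions(precision=4,suppress=True)
s=env.state();C=cam('wrist',s)
a,b=[onz(C,u,.086) for u in((245,281),(328,279))]
d=b-a;print('roof',a,b,np.linalg.norm(d),'spout az',np.degrees(np.arctan2(d[1],d[0]))+90); n=np.array([-d[1],d[0],0])/np.linalg.norm(d)
print('grip',(a+b)/2+.065*n)
a,b=[onz(C,u,.012) for u in((240,256),(348,261))]
d=b-a;print('board',a,b,np.linalg.norm(d),np.degrees(np.arctan2(d[1],d[0]))+90); n=np.array([-d[1],d[0],0])/np.linalg.norm(d)
print('boardc',(a+b)/2+.085*n)
l,r=[onz(C,u,.13) for u in((271,350),(299,350))];print('gripw',l,r,np.linalg.norm(l-r))
q=s['tcp_rot'];z=R.from_quat([q[1],q[2],q[3],q[0]]).as_matrix()[:,2];print('z',z,s['position'],'graspTCP for .53,.275',np.array([.53,.275,.113])+.019*z)
```

```text
roof [0.4799 0.2197 0.086 ] [0.4552 0.2972 0.086 ] 0.08126503953121898 spout az 197.67201606693692
grip [0.4056 0.2387 0.086 ]
board [0.4598 0.1945 0.012 ] [0.4293 0.3214 0.012 ] 0.13056893488826152 193.4956648089891
boardc [0.3619 0.2381 0.012 ]
gripw [0.5225 0.263  0.13  ] [0.5158 0.2849 0.13  ] 0.022919336737887028
z [-0.4529 -0.1833 -0.8725] [0.4541 0.2591 0.2535] graspTCP for .53,.275 [0.5214 0.2715 0.0964]
```

The tool actually leans the wrong way: the fingers point back to the robot, so my sign was flipped. A half turn fixes the lean but puts the wrist camera's side under the strip. I'll look at what is physically there.

Run:
```python
import cv2
im=cv2.imread('pics/s1.png')[60:260,240:440];cv2.imwrite('pics/s1c.png',cv2.resize(im,None,fx=3,fy=3,interpolation=cv2.INTER_CUBIC))
```

```text
(no output)
```

View pics/s1c.png

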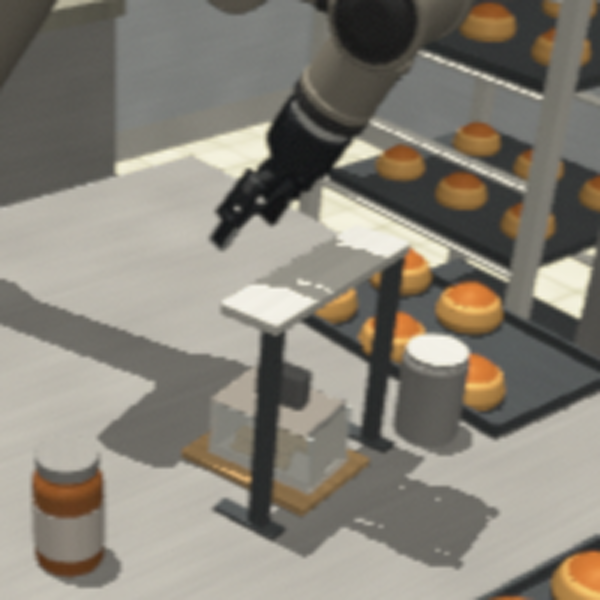

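The enlarged scene picture shows the gripper at about (270,190), above and on the robot side of the strip, with no camera housing. The half turn is therefore fine, and I'll make it after backing off.

```bash
python3 -m creep '{"dp":[[-40,-10,30],[-80,-20,60],[-80,-20,60],[-80,-20,60],[-80,-20,60]],"turn":[0,-10.7,-21.4,-32,-42.5],"jaw":[-1,-1,-1,-1,-1]}' >/dev/null; python3 -m creep '{"dp":[[0,0,0],[0,0,0],[0,0,0],[0,0,0],[0,0,0]],"turn":[-10.7,-21.4,-32,-42.5,-53],"jaw":[-1,-1,-1,-1,-1]}' >/dev/null
python3 -m creep '{"dp":[[0,0,0],[0,0,0],[0,0,0],[0,0,0],[0,0,0]],"turn":[-10.7,-21.4,-32,-42.5,-53],"jaw":[-1,-1,-1,-1,-1]}' >/dev/null;python3 -m creep '{"dp":[[25,0,0],[50,5,-40],[97,12,-87],[97,12,-87]],"turn":[-10.7,-21.4,-32.2,-32.2],"jaw":[-1,-1,-1,-1]}' >/dev/null
python3 - <<'E'
from h import *
pr()
s=env.state();q=s['tcp_rot'];z=R.from_quat([q[1],q[2],q[3],q[0]]).as_matrix()[:,2]
g=np.array([.530,.275,.113])+.019*z;print(z,g,(g-s['position'])*1000)
im=optics.get_image('wrist');C=cam('wrist',s)
print(optics.spot_point('wrist','caddy_grip')[:1])
for p in[(.530,.275,.113),(.524,.277,.24)]:
    u=proj(C,p);print(u);cv2.circle(im,tuple(int(v) for v in u),4,(0,0,255),1)
cv2.imwrite('pics/w2.png',im)
E
```

```text
t13.93 j [0.337 0.132 1.954 0.031 0.543 1.633] p [0.471 0.251 0.224] x_az -166.5 lean 29.2 jawroll -3.3 gap 0.0852 F [-0.109 -1.039 -0.191]
[ 0.458  0.177 -0.871] [0.539 0.278 0.096] [  67.253   27.054 -127.53 ]
[{'uv': [275.2, 200.1], 'confidence': 0.56}]
[276.708 194.399]
[252.182 148.24 ]
```

View pics/w2.png

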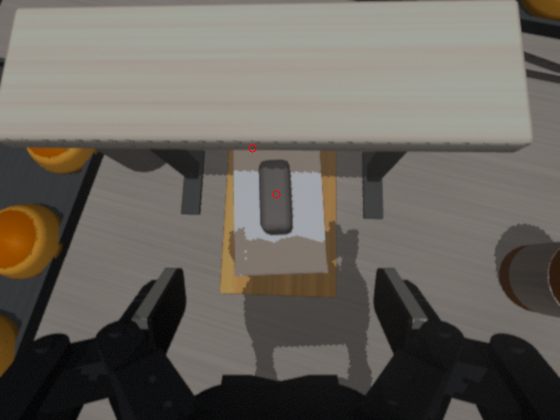

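The wrist view shows the grip at (276,197), within 3 px of where I predicted it. The strip's near edge is at row 145. Descending along the tool axis, aimed about 8 mm rear of the grip's middle for strip clearance.

```bash
python3 -m creep '{"dp":[[20,8,-43],[40,17,-86],[52,22,-112],[59,25,-127],[59,25,-127]],"turn":[0,0,0,0,0],"jaw":[-1,-1,-1,-1,-1]}'; python3 -c "from h import *;pr()"; python3 -m creep '{"dp":[[0,0,0],[0,0,0],[0,0,0],[0,0,0],[0,0,0]],"turn":[0,0,0,0,0],"jaw":[1,1,1,1,1]}';  python3 -c "from h import *;pr()"
```

```text
time_s: 14.65
position: [0.5344, 0.277, 0.1069]
tcp_rot: [-0.06, 0.961, 0.122, 0.241]
force: [0.1, 0.4, 0.3]
finger_gap: 0.0855
t14.65 j [0.344 0.429 1.928 0.044 0.284 1.624] p [0.534 0.277 0.107] x_az -166.5 lean 28.5 jawroll -3.2 gap 0.0855 F [0.066 0.364 0.305]
time_s: 15.28
position: [0.5339, 0.2768, 0.1068]
tcp_rot: [-0.06, 0.961, 0.122, 0.241]
force: [-1.1, -0.4, 5.6]
finger_gap: 0.0255
t15.28 j [0.344 0.428 1.929 0.043 0.283 1.624] p [0.534 0.277 0.107] x_az -166.5 lean 28.6 jawroll -3.2 gap 0.0255 F [-1.081 -0.405  5.591]
```

Gripped: the gap is 25.5 mm on the 26 mm grip. The j5 limit kept the tool about 10 mm higher than planned, which is acceptable. Lifting, then drawing back from under the strip.

```bash
cat >> h.py <<'E'
def RT(s=None):
    s=s or env.state(); q=s['tcp_rot']; return R.from_quat([q[1],q[2],q[3],q[0]]).as_matrix(),np.array(s['position'])
G_R=R.from_quat([.961,.122,.241,-.06]).as_matrix(); G_p=np.array([.5339,.2768,.1068])
C_R=R.from_euler('z',13.7,degrees=True).as_matrix(); C_p=np.array([.530,.275,.113])
def caddy():
    M,p=RT(); Rr=M@G_R.T; Rc=Rr@C_R; g=p+Rr@(C_p-G_p); lip=g+Rc@[.068,0,-.101]
    a=np.radians(4.4);d=(lip-[.5846,-.2722,.004])[:2]
    print('grip',g,'lip',lip,'lip in tray mm',1000*np.array([d[0]*np.cos(a)+d[1]*np.sin(a),-d[0]*np.sin(a)+d[1]*np.cos(a)]),'tip %.1f roll %.1f spoutaz %.1f'%(np.degrees(np.arcsin(-Rc[2,0])),np.degrees(np.arcsin(Rc[2,1])),np.degrees(np.arctan2(Rc[1,0],Rc[0,0]))))
E
python3 -m creep '{"dp":[[0,0,8],[0,0,16],[-4,-1,25],[-20,-5,28],[-45,-11,30]],"turn":[0,0,0,0,0],"jaw":[1,1,1,1,1]}'; python3 -m creep '{"dp":[[-30,-7,0],[-60,-14,0],[-90,-21,5],[-115,-28,20],[-125,-30,40]],"turn":[0,0,0,0,0],"jaw":[1,1,1,1,1]}';  python3 - <<'E'
from h import *
pr();caddy();cv2.imwrite('pics/s2.png',cv2.resize(optics.get_image('scene')[60:260,200:440],None,fx=3,fy=3,interpolation=cv2.INTER_CUBIC))
E
```

```text
time_s: 15.9
position: [0.4882, 0.2655, 0.1363]
tcp_rot: [-0.06, 0.961, 0.121, 0.24]
force: [-0.6, -0.1, -4.5]
finger_gap: 0.0254
time_s: 16.52
position: [0.3609, 0.2347, 0.1753]
tcp_rot: [-0.059, 0.962, 0.122, 0.238]
force: [0.8, 0.5, -5.2]
finger_gap: 0.0251
t16.52 j [ 0.414  0.026  2.237 -0.055  0.384  1.779] p [0.361 0.235 0.175] x_az -166.5 lean 28.3 jawroll -3.2 gap 0.0251 F [ 0.801  0.499 -5.243]
grip [0.357 0.233 0.182] lip [0.423 0.249 0.08 ] lip in tray mm [-121.627  531.902] tip 0.3 roll -0.0 spoutaz 13.7
```

View pics/s2.png

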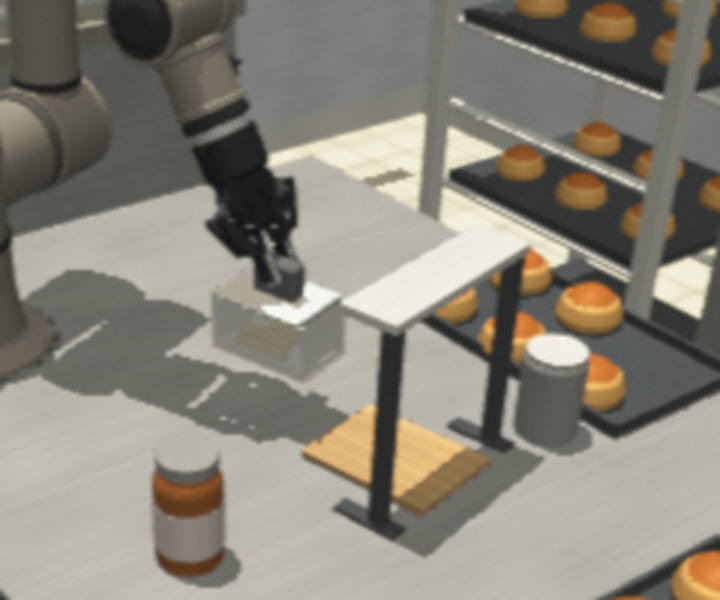

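The crop shows the caddy held level at about (280,330), with the biscuits inside and the board free. Carrying it high around to the tray, turning towards the +j6 side.

```bash
python3 -m creep '{"dp":[[3,0,25],[8,-10,60],[14,-30,95],[25,-60,125],[40,-95,145]],"turn":[-6,-14,-24,-34,-44],"jaw":[1,1,1,1,1]}' >/dev/null; python3 -c "from h import *;pr()"; python3 -m creep '{"dp":[[18,-35,5],[36,-70,10],[54,-105,10],[72,-140,10],[90,-175,10]],"turn":[-10,-20,-30,-40,-50],"jaw":[1,1,1,1,1]}' >/dev/null;python3 -c "from h import *;pr()"; python3 -m creep '{"dp":[[20,-35,0],[40,-70,0],[60,-105,0],[80,-135,0],[95,-155,0]],"turn":[-10,-20,-30,-40,-46],"jaw":[1,1,1,1,1]}' >/dev/null; python3 -c "
from h import *
pr();caddy()"
```

```text
t17.20 j [ 0.411 -0.074  1.871 -0.418  1.024  2.665] p [0.404 0.141 0.322] x_az 149.1 lean 28.5 jawroll -3.4 gap 0.0250 F [-0.108 -0.746 -5.195]
t17.82 j [ 0.047  0.178  1.56  -0.489  1.305  3.106] p [ 0.495 -0.042  0.335] x_az 100.1 lean 27.8 jawroll -2.9 gap 0.0251 F [ 1.281 -0.109 -5.018]
t18.45 j [-0.302  0.666  0.661 -0.469  1.888  3.105] p [ 0.614 -0.252  0.386] x_az 68.1 lean 25.9 jawroll 3.2 gap 0.0252 F [ 2.425  0.342 -3.908]
grip [ 0.616 -0.249  0.393] lip [ 0.578 -0.301  0.29 ] lip in tray mm [ -8.343 -28.436] tip 2.5 roll -6.5 spoutaz -115.2
```

```bash
python3 -m creep '{"dp":[[0,5,-40],[5,10,-80],[10,15,-120],[10,20,-150],[10,20,-180]],"turn":[0,0,0,0,0],"jaw":[1,1,1,1,1]}' >/dev/null; python3 -c "
from h import *
pr();caddy()"
```

```text
t19.07 j [-0.339  0.767  0.833 -0.417  1.644  3.105] p [ 0.642 -0.28   0.245] x_az 73.6 lean 23.8 jawroll 6.4 gap 0.0255 F [ 0.821 -0.161 -4.978]
grip [ 0.643 -0.276  0.251] lip [ 0.605 -0.326  0.147] lip in tray mm [ 16.583 -55.158] tip 4.5 roll -9.7 spoutaz -111.3
```

The limit coupling also rolls the caddy, so I'll fit a kinematic model to the logged poses. With it I can simulate how the mover gives way at limits and plan the tilts.

```bash
cat > km.py <<'E'
import numpy as np
from scipy.optimize import least_squares
from scipy.spatial.transform import Rotation as R
lo=np.array([-2.53,-.77,.04,-1,.28,-3.105]);hi=np.array([2.53,2.02,2.7,4.14,2.657,3.105])
J=np.array([[1.179,.343,1.525,0,1.275,-.146],[1.17912,.286836,.946983,0,1.897116,-.14601],[1.149,.456645,.03972,.013055,2.655773,-.163975],[1.137577,.395868,.037382,.017147,2.656988,-.171879],[1.137548,.110633,.869881,.0094,2.108202,-.182241],
[1.108,.159,.808,.059,2.199,-2.03],[1.135,.101,1.211,.012,1.882,-2.954],[1.552,.097,1.253,-.093,1.838,-3.104],[2.032,.038,1.428,-.229,1.69,-3.105],[1.84,-.14,1.833,-.338,1.423,-3.105],[2.337,-.2,1.995,-.527,1.267,-3.104],[1.238,.307,1.183,-.461,1.898,-2.58],[.374,.641,1.083,-.005,1.933,-1.465],[.337,.132,1.954,.031,.543,1.633],[.344,.428,1.929,.043,.283,1.624],[.411,-.074,1.871,-.418,1.024,2.665],[-.302,.666,.661,-.469,1.888,3.105],[-.339,.767,.833,-.417,1.644,3.105]])
P=np.array([[.128,.509,.231],[.12796,.50995,.47656],[.109304,.434919,.675401],[.101692,.407822,.701879],[.10204,.408612,.585606],[.102,.409,.587],[.102,.408,.466],[-.04,.415,.453],[-.182,.352,.417],[-.057,.306,.336],[-.15,.262,.317],[.202,.413,.417],[.453,.258,.252],[.471,.251,.224],[.534,.277,.107],[.404,.141,.322],[.614,-.252,.386],[.642,-.28,.245]])
def rot(j): return R.from_euler('ZYYZYZ',j) if False else R.from_euler('Z',j[0])*R.from_euler('Y',j[1]+j[2])*R.from_euler('ZYZ',[j[3],j[4],j[5]+np.pi/2])
def pos(j,a):
    A=R.from_euler('Z',j[0]);B=A*R.from_euler('Y',j[1]);C=B*R.from_euler('Y',j[2]);D=C*R.from_euler('Z',j[3]);E=D*R.from_euler('Y',j[4])
    return A.apply([a[0],a[1],a[2]])+B.apply([a[3],0,a[4]])+C.apply([a[5],0,a[6]])+D.apply([0,a[7],0])+E.apply([a[8],0,a[9]])
f=least_squares(lambda a:np.ravel([pos(j,a) for j in J]-P),[0,0,.2,0,.4,0,.4,0,0,.2])
a=f.x
def step(j,tp,tr,w):
    def c(x): return np.r_[pos(x,a)-tp,w*(tr*rot(x).inv()).as_rotvec(),1e-4*(x-j)]
    return least_squares(c,np.clip(j,lo+1e-5,hi-1e-5),bounds=(lo,hi),max_nfev=60).x
def call(j,dps,turns,w=1.4,mm=62.5,dg=10.7):
    p0,r0=pos(j,a),rot(j)
    for d,t in zip(dps,turns):
        gp=p0+np.array(d)/1000; gr=R.from_euler('z',t,degrees=True)*r0
        p,r=pos(j,a),rot(j); e=gp-p; n=np.linalg.norm(e)
        rv=(gr*r.inv()).as_rotvec(); m=np.linalg.norm(rv)
        s=min(1,mm/1000/max(n,1e-9),np.radians(dg)/max(m,1e-9)) if SYNC else None
        tp=p+e*(s if SYNC else min(1,mm/1000/max(n,1e-9))); tr=R.from_rotvec(rv*(s if SYNC else min(1,np.radians(dg)/max(m,1e-9))))*r
        j=step(j,tp,tr,w)
    return j
SYNC=False
G_R=R.from_quat([.961,.122,.241,-.06]);G_p=np.array([.5339,.2768,.1068]);C_R=R.from_euler('z',13.7,degrees=True);C_p=np.array([.530,.275,.113])
def cad(j):
    Rr=rot(j)*G_R.inv();Rc=(Rr*C_R).as_matrix();g=pos(j,a)+Rr.apply(C_p-G_p);lip=g+Rc@[.068,0,-.101]
    t=np.radians(4.4);d=(lip-[.5846,-.2722,.004])
    return dict(tcp=pos(j,a).round(3),j=j.round(2),grip=g.round(3),lipT=(1000*np.array([d[0]*np.cos(t)+d[1]*np.sin(t),-d[0]*np.sin(t)+d[1]*np.cos(t),lip[2]])).round(0),tip=round(np.degrees(np.arcsin(-Rc[2,0])),1),roll=round(np.degrees(np.arcsin(Rc[2,1])),1),az=round(np.degrees(np.arctan2(Rc[1,0],Rc[0,0])),1))
if __name__=='__main__':
    np.set_printoptions(precision=3,suppress=True)
    print(a,np.abs(f.fun).max())
    from workcell import env
    s=env.state();q=s['tcp_rot'];print('rot err',(R.from_quat([q[1],q[2],q[3],q[0]])*rot(s['joint_pos']).inv()).magnitude())
    for SYNC in(False,True):
      for w in(.15,.3,.5,1,2):
        print(SYNC,w,'A',call(J[8],[[55,25,0],[110,45,0],[165,60,0],[220,70,0],[280,65,0]],[0]*5,w),'B',call(J[6],[[0]*3]*5,[10.7,21.4,32,42,53],w),'C',call(J[16],[[0,5,-40],[5,10,-80],[10,15,-120],[10,20,-150],[10,20,-180]],[0]*5,w))
    print('true A [1.933 -.004 1.589 -.279 1.55] B [1.552 .097 1.253 -.093 1.838] C [-.339 .767 .833 -.417 1.644]')
E
time python3 km.py
```

```text
[ 0.     0.077  0.223  0.     0.507  0.047  0.38  -0.001  0.     0.313] 0.0006234487741356709
rot err 3.598202891881333e-16
False 0.15 A [ 1.601 -0.016  1.606 -0.543  1.412 -3.105] B [ 1.307  0.093  1.239 -0.199  1.824 -3.105] C [-0.309  0.73   0.986 -0.366  1.558  3.105]
False 0.3 A [ 1.772 -0.002  1.598 -0.414  1.485 -3.105] B [ 1.355  0.095  1.25  -0.183  1.819 -3.105] C [-0.321  0.738  0.953 -0.379  1.576  3.105]
False 0.5 A [ 1.908 -0.002  1.594 -0.305  1.537 -3.105] B [ 1.477  0.094  1.264 -0.136  1.82  -3.105] C [-0.337  0.757  0.885 -0.401  1.614  3.105]
False 1 A [ 1.982 -0.007  1.586 -0.247  1.569 -3.105] B [ 1.745  0.087  1.25  -0.035  1.858 -3.105] C [-0.35   0.807  0.679 -0.446  1.736  3.105]
False 2 A [ 2.001 -0.009  1.583 -0.233  1.578 -3.105] B [ 1.87   0.079  1.239 -0.004  1.877 -3.105] C [-0.35   0.828  0.608 -0.456  1.772  3.105]
True 0.15 A [ 1.651 -0.01   1.587 -0.507  1.447 -3.105] B [ 1.326  0.097  1.238 -0.188  1.826 -3.105] C [-0.309  0.73   0.986 -0.366  1.558  3.105]
True 0.3 A [ 1.729 -0.005  1.594 -0.442  1.473 -3.105] B [ 1.408  0.103  1.243 -0.155  1.827 -3.105] C [-0.321  0.738  0.953 -0.379  1.576  3.105]
True 0.5 A [ 1.837 -0.004  1.59  -0.357  1.518 -3.105] B [ 1.528  0.102  1.251 -0.11   1.832 -3.105] C [-0.337  0.756  0.886 -0.4    1.613  3.105]
True 1 A [ 1.947 -0.007  1.586 -0.274  1.559 -3.105] B [ 1.655  0.096  1.238 -0.039  1.861 -3.105] C [-0.348  0.796  0.716 -0.439  1.717  3.105]
True 2 A [ 1.99  -0.009  1.583 -0.241  1.575 -3.105] B [ 1.684  0.1    1.216 -0.008  1.879 -3.105] C [-0.35   0.823  0.624 -0.454  1.765  3.105]
true A [1.933 -.004 1.589 -.279 1.55] B [1.552 .097 1.253 -.093 1.838] C [-.339 .767 .833 -.417 1.644]
real	0m4.552s
user	0m4.909s
sys	0m0.120s
```

The kinematics fit to 0.6 mm, and the give-way weighting comes out at about 0.6 m/rad. Planning the pour by beam search over simulated calls.

```bash
nproc
cat > plan.py <<'E'
import km,sys,numpy as np
from multiprocessing import Pool
def ev(x):
    j,d,t=x; d=np.array(d)
    j2=km.call(j,[d*k/5 for k in range(1,6)],[t*k/5 for k in range(1,6)],.6)
    return j2,km.cad(j2)
def beam(j0,cost,depth,width=8,n=400,seed=0,samp=None,ok=lambda c:True):
    g=np.random.default_rng(seed); B=[(0,j0,[])]; best=[]
    with Pool() as p:
        for k in range(depth):
            T=[]
            for i in range(n):
                b=B[g.integers(len(B))]
                d=(g.normal(size=3)*g.choice([30,100,250])).round(-1); t=float(g.choice([0,g.uniform(-53,53)]).round())
                T.append((b,d,t))
            O=p.map(ev,[(b[1],d,t) for b,d,t in T],chunksize=8)
            C=[(cost(c,k),o,b[2]+[(d.tolist(),t,c)]) for (b,d,t),(o,c) in zip(T,O) if ok(c)]
            C.sort(key=lambda z:z[0]); B=C[:width]
            print(k,[round(b[0],1) for b in B][:3],flush=True)
    for d,t,c in B[0][2]: print(d,t,{k:(v.tolist() if hasattr(v,'tolist') else v) for k,v in c.items()})
    return B
E
cat > p1.py <<'E'
from plan import *
from workcell import env
def cost(c,k):
    tip=[14,24,33,41][k]; z=[80,60,55,55][k]
    a=np.radians(c['az']-4.4); tgt=-25*np.array([np.cos(a),np.sin(a)])
    L=c['lipT'];return 1.5*abs(c['tip']-tip)+.3*abs(c['roll'])+.12*np.linalg.norm(L[:2]-tgt)+.25*abs(L[2]-z)
beam(np.array(env.state()['joint_pos']),cost,4,ok=lambda c:c['lipT'][2]>42)
E
time timeout 500 python3 p1.py
```

```text
4
0 [np.float64(20.3), np.float64(20.9), np.float64(22.6)]
1 [np.float64(31.4), np.float64(31.9), np.float64(31.9)]
2 [np.float64(35.5), np.float64(36.2), np.float64(39.1)]
3 [np.float64(35.3), np.float64(38.6), np.float64(39.8)]
[-80.0, 130.0, -150.0] 3.0 {'tcp': [0.58, -0.233, 0.15], 'j': [-0.33, 0.67, 1.25, -0.37, 1.34, 3.1], 'grip': [0.581, -0.23, 0.157], 'lipT': [-37.0, -0.0, 49.0], 'tip': 8.4, 'roll': -12.0, 'az': -104.8}
[30.0, 130.0, -10.0] 0.0 {'tcp': [0.618, -0.143, 0.158], 'j': [-0.2, 0.71, 1.14, -0.3, 1.45, 3.1], 'grip': [0.619, -0.14, 0.165], 'lipT': [8.0, 91.0, 55.0], 'tip': 11.7, 'roll': -13.9, 'az': -101.4}
[-10.0, 40.0, 10.0] -41.0 {'tcp': [0.583, -0.226, 0.193], 'j': [-0.43, 0.73, 1.0, -0.12, 1.67, 3.1], 'grip': [0.585, -0.225, 0.2], 'lipT': [-42.0, 42.0, 87.0], 'tip': 20.6, 'roll': -18.7, 'az': -120.9}
[20.0, -0.0, -30.0] -36.0 {'tcp': [0.529, -0.306, 0.158], 'j': [-0.68, 0.72, 1.12, 0.06, 1.57, 3.1], 'grip': [0.53, -0.307, 0.165], 'lipT': [-88.0, -7.0, 50.0], 'tip': 30.9, 'roll': -18.9, 'az': -138.3}
real	0m51.460s
user	3m11.242s
sys	0m0.244s
```

```bash
cat > p2.py <<'E'
from plan import *
from workcell import env
N=3
def cost(c,k):
    L=c['lipT']
    if k<N: return abs(c['tip']-12)*.7+abs(c['roll']-16)+.02*np.linalg.norm(L[:2])
    i=k-N; tip=[15,25,33,41][i]; z=[90,65,58,58][i]
    a=np.radians(c['az']-4.4); tgt=-25*np.array([np.cos(a),np.sin(a)])
    return 1.5*abs(c['tip']-tip)+(.15*abs(c['roll']-[12,8,4,0][i]))+.12*np.linalg.norm(L[:2]-tgt)+.25*abs(L[2]-z)
def ok(c):
    L=c['lipT']
    over=abs(L[0])<95 and abs(L[1])<65
    return L[2]>(46 if over else 150) and (over or c['tip']<16) and c['tcp'][1]>-.37 and c['tip']>-15 and not(c['tcp'][1]>-.14 and c['tcp'][2]<.3)
beam(np.array(env.state()['joint_pos']),cost,N+4,width=12,n=500,ok=ok)
E
time timeout 560 python3 p2.py
```

```text
0 [np.float64(30.4), np.float64(30.8), np.float64(31.1)]
1 [np.float64(27.7), np.float64(27.8), np.float64(28.0)]
2 [np.float64(25.2), np.float64(25.4), np.float64(25.8)]
3 [np.float64(48.4), np.float64(51.0), np.float64(53.2)]
4 [np.float64(40.0), np.float64(44.1), np.float64(44.6)]
5 [np.float64(40.7), np.float64(44.1), np.float64(44.6)]
6 [np.float64(51.0), np.float64(51.8), np.float64(52.2)]
[130.0, 70.0, 250.0] 0.0 {'tcp': [0.682, -0.209, 0.417], 'j': [-0.23, 0.93, 0.04, -0.52, 2.22, 2.91], 'grip': [0.683, -0.205, 0.424], 'lipT': [66.0, 10.0, 319.0], 'tip': 4.4, 'roll': -7.7, 'az': -110.2}
[60.0, 50.0, 90.0] 0.0 {'tcp': [0.673, -0.158, 0.455], 'j': [-0.16, 0.88, 0.04, -0.54, 2.25, 2.94], 'grip': [0.674, -0.154, 0.461], 'lipT': [65.0, 59.0, 356.0], 'tip': 4.3, 'roll': -5.5, 'az': -109.1}
[70.0, -130.0, 110.0] 0.0 {'tcp': [0.652, -0.255, 0.485], 'j': [-0.29, 0.84, 0.04, -0.54, 2.19, 2.8], 'grip': [0.653, -0.251, 0.491], 'lipT': [41.0, -38.0, 386.0], 'tip': 3.8, 'roll': -3.4, 'az': -107.9}
[40.0, 70.0, -230.0] 0.0 {'tcp': [0.708, -0.21, 0.276], 'j': [-0.22, 0.82, 0.65, -0.42, 1.71, 3.1], 'grip': [0.709, -0.207, 0.283], 'lipT': [99.0, 3.0, 177.0], 'tip': 4.7, 'roll': -5.6, 'az': -105.8}
[-200.0, 120.0, -80.0] 0.0 {'tcp': [0.543, -0.186, 0.251], 'j': [-0.27, 0.46, 1.34, -0.36, 1.39, 3.1], 'grip': [0.543, -0.183, 0.258], 'lipT': [-62.0, 45.0, 149.0], 'tip': 8.2, 'roll': -7.6, 'az': -102.1}
[50.0, -70.0, -90.0] -7.0 {'tcp': [0.593, -0.27, 0.168], 'j': [-0.39, 0.67, 1.2, -0.35, 1.33, 3.1], 'grip': [0.594, -0.267, 0.175], 'lipT': [-23.0, -37.0, 65.0], 'tip': 9.5, 'roll': -8.3, 'az': -107.9}
[-0.0, 60.0, -20.0] 0.0 {'tcp': [0.594, -0.232, 0.158], 'j': [-0.34, 0.66, 1.23, -0.31, 1.32, 3.1], 'grip': [0.595, -0.229, 0.165], 'lipT': [-19.0, 4.0, 54.0], 'tip': 11.3, 'roll': -9.2, 'az': -106.1}
real	1m44.923s
user	6m43.558s
sys	0m0.265s
```

```bash
cat > p3.py <<'E'
from plan import *
from workcell import env
def cost(c,k):
    L=c['lipT']; tip=[10,16,24,32,39,43][k]; z=[100,75,62,58,58,58][k]
    a=np.radians(c['az']-4.4); u=np.array([np.cos(a),np.sin(a)]); d=L[:2]+20*u
    if k<3: d=d-[0,40]
    return 1.5*max(tip-c['tip'],0)+.2*max(c['tip']-tip,0)+.12*abs(c['roll'])+.06*np.linalg.norm(d)+.15*max(L[2]-z,0)
def ok(c):
    L=c['lipT']
    return L[2]>47+max(0,abs(c['roll'])-5)*.7 and ((abs(L[0])<80 and abs(L[1])<62) if c['tip']>16 else (abs(L[0])<140 and -70<L[1]<80)) and c['tip']<46
beam(np.array(env.state()['joint_pos']),cost,6,width=15,n=700,ok=ok,seed=3)
E
time timeout 560 python3 p3.py
```

```text
0 [np.float64(8.1), np.float64(8.6), np.float64(10.2)]
1 [np.float64(12.4), np.float64(13.4), np.float64(14.5)]
2 [np.float64(21.3), np.float64(22.7), np.float64(23.1)]
3 [np.float64(25.1), np.float64(26.2), np.float64(27.6)]
4 [np.float64(32.6), np.float64(33.4), np.float64(33.4)]
5 [np.float64(31.9), np.float64(32.9), np.float64(33.2)]
[-70.0, 180.0, -150.0] 0.0 {'tcp': [0.602, -0.235, 0.18], 'j': [-0.32, 0.7, 1.11, -0.36, 1.46, 3.1], 'grip': [0.604, -0.232, 0.186], 'lipT': [-18.0, -3.0, 79.0], 'tip': 8.3, 'roll': -12.6, 'az': -107.2}
[-30.0, 10.0, -40.0] -37.0 {'tcp': [0.554, -0.333, 0.181], 'j': [-0.56, 0.78, 0.95, -0.21, 1.67, 3.1], 'grip': [0.556, -0.332, 0.188], 'lipT': [-84.0, -65.0, 78.0], 'tip': 15.7, 'roll': -18.5, 'az': -127.1}
[110.0, 640.0, -30.0] -0.0 {'tcp': [0.555, -0.235, 0.209], 'j': [-0.45, 0.69, 1.05, -0.15, 1.69, 3.1], 'grip': [0.557, -0.234, 0.217], 'lipT': [-73.0, 35.0, 105.0], 'tip': 19.2, 'roll': -19.9, 'az': -122.4}
[50.0, 10.0, -20.0] 0.0 {'tcp': [0.603, -0.235, 0.192], 'j': [-0.43, 0.8, 0.88, -0.13, 1.75, 3.1], 'grip': [0.606, -0.234, 0.199], 'lipT': [-25.0, 32.0, 87.0], 'tip': 19.7, 'roll': -20.1, 'az': -121.5}
[30.0, -20.0, -20.0] 0.0 {'tcp': [0.633, -0.255, 0.172], 'j': [-0.43, 0.89, 0.75, -0.14, 1.79, 3.09], 'grip': [0.636, -0.254, 0.179], 'lipT': [3.0, 10.0, 67.0], 'tip': 19.7, 'roll': -20.1, 'az': -121.5}
[20.0, 40.0, 20.0] -47.0 {'tcp': [0.567, -0.329, 0.186], 'j': [-0.66, 0.83, 0.84, 0.04, 1.79, 3.1], 'grip': [0.569, -0.33, 0.193], 'lipT': [-58.0, -32.0, 80.0], 'tip': 29.1, 'roll': -21.5, 'az': -137.4}
real	2m13.901s
user	8m20.009s
sys	0m0.350s
```

```bash
cat > sim.py <<'E'
import km,sys,json,numpy as np
from workcell import env
def run(j,calls,n=5):
    for d,t in calls:
        j=km.call(j,[np.array(d)*k/n for k in range(1,n+1)],[t*k/n for k in range(1,n+1)],.6); c=km.cad(j)
        print(d,t,'tcp',c['tcp'],'j',c['j'],'lipT',c['lipT'],'tip',c['tip'],'roll',c['roll'],'az',c['az'])
    return j
E
python3 - <<'E'
from sim import *
j0=np.array(env.state()['joint_pos'])
for S in([([-70,180,-150],0),([100,300,-60],-53),([100,300,-60],-53),([100,300,-60],-53)],
         [([-70,180,-130],0),([0,300,0],-53),([0,300,-60],-53),([0,300,-60],-53)],
         [([-70,180,-130],0),([50,300,-100],-35),([50,300,-100],-35),([50,300,-100],-35),([50,300,-100],-35)]):
    print();run(j0,S)
E
```

```text
[-70, 180, -150] 0 tcp [ 0.602 -0.235  0.18 ] j [-0.32  0.7   1.11 -0.36  1.46  3.1 ] lipT [-18.  -3.  79.] tip 8.3 roll -12.6 az -107.2
[100, 300, -60] -53 tcp [ 0.665 -0.259  0.249] j [-0.35  1.15  0.04 -0.42  2.32  3.1 ] lipT [ 16. -10. 157.] tip 5.1 roll -22.1 az -128.0
[100, 300, -60] -53 tcp [ 0.57  -0.283  0.327] j [-0.44  1.1   0.04 -0.54  2.57  3.1 ] lipT [-98.  -6. 248.] tip -2.5 roll -29.7 az -142.8
[100, 300, -60] -53 tcp [ 0.497 -0.353  0.358] j [-0.59  1.09  0.04 -0.68  2.66  3.1 ] lipT [-181.  -52.  287.] tip -9.3 roll -29.1 az -157.2

[-70, 180, -130] 0 tcp [ 0.601 -0.229  0.192] j [-0.31  0.69  1.11 -0.36  1.49  3.1 ] lipT [-19.   3.  92.] tip 8.2 roll -12.6 az -107.1
[0, 300, 0] -53 tcp [ 0.639 -0.253  0.307] j [-0.36  1.08  0.04 -0.41  2.39  3.1 ] lipT [ -9.   3. 213.] tip 6.0 roll -22.3 az -130.5
[0, 300, -60] -53 tcp [ 0.534 -0.276  0.396] j [-0.47  1.01  0.04 -0.61  2.66  3.1 ] lipT [-133.    8.  317.] tip -3.8 roll -28.0 az -148.2
[0, 300, -60] -53 tcp [ 0.45  -0.378  0.415] j [-0.66  0.99  0.08 -0.75  2.66  3.1 ] lipT [-227.  -72.  342.] tip -10.0 roll -24.3 az -163.7

[-70, 180, -130] 0 tcp [ 0.601 -0.229  0.192] j [-0.31  0.69  1.11 -0.36  1.49  3.1 ] lipT [-19.   3.  92.] tip 8.2 roll -12.6 az -107.1
[50, 300, -100] -35 tcp [ 0.681 -0.254  0.242] j [-0.34  1.16  0.04 -0.39  2.27  3.1 ] lipT [ 38.  -8. 146.] tip 6.5 roll -20.2 az -125.7
[50, 300, -100] -35 tcp [ 0.606 -0.283  0.293] j [-0.42  1.12  0.04 -0.47  2.46  3.1 ] lipT [-55. -17. 207.] tip 1.5 roll -27.0 az -136.9
[50, 300, -100] -35 tcp [ 0.526 -0.309  0.36 ] j [-0.52  1.07  0.04 -0.6   2.66  3.1 ] lipT [-146.  -17.  285.] tip -5.2 roll -31.0 az -150.9
[50, 300, -100] -35 tcp [ 0.461 -0.4    0.353] j [-0.69  1.1   0.04 -0.68  2.66  3.1 ] lipT [-218.  -88.  283.] tip -9.5 roll -29.4 az -162.7
```

```bash
cat > fast.py <<'E'
import km,numpy as np
from math import cos,sin
lo,hi,a=km.lo,km.hi,km.a
def fk(j):
    c1,s1=cos(j[0]),sin(j[0]);A=np.array([[c1,-s1,0],[s1,c1,0],[0,0,1.]])
    Y=lambda t:np.array([[cos(t),0,sin(t)],[0,1,0],[-sin(t),0,cos(t)]]);Z=lambda t:np.array([[cos(t),-sin(t),0],[sin(t),cos(t),0],[0,0,1.]])
    B=A@Y(j[1]);C=B@Y(j[2]);D=C@Z(j[3]);E=D@Y(j[4]);F=E@Z(j[5]+np.pi/2)
    p1=A@a[0:3];p2=p1+B@[a[3],0,a[4]];p3=p2+C@[a[5],0,a[6]]+D@[0,a[7],0];p=p3+E@[a[8],0,a[9]]
    ax=[A[:,2],A[:,1],A[:,1],C[:,2],D[:,1],E[:,2]];o=[0*p1,p1,p2,p3,p3,p3]
    Jm=np.zeros((6,6))
    for i in range(6): Jm[:3,i]=cr(ax[i],p-o[i]);Jm[3:,i]=ax[i]
    return p,F,Jm
def cr(u,v): return np.array([u[1]*v[2]-u[2]*v[1],u[2]*v[0]-u[0]*v[2],u[0]*v[1]-u[1]*v[0]])
def rv(M):
    v=np.array([M[2,1]-M[1,2],M[0,2]-M[2,0],M[1,0]-M[0,1]])/2;s=np.linalg.norm(v);c=(np.trace(M)-1)/2
    return v if s<1e-9 else v*np.arctan2(s,c)/s
def ex(r):
    t=np.linalg.norm(r)
    if t<1e-12:return np.eye(3)
    k=r/t;K=np.array([[0,-k[2],k[1]],[k[2],0,-k[0]],[-k[1],k[0],0]]);return np.eye(3)+sin(t)*K+(1-cos(t))*K@K
def step(j,tp,tr,w=.6,it=6):
    W=np.array([1,1,1,w,w,w])
    for _ in range(it):
        p,M,Jm=fk(j);e=np.r_[tp-p,rv(tr@M.T)]*W;Jw=Jm*W[:,None]
        free=np.ones(6,bool);dq=np.zeros(6)
        for _ in range(6):
            r=e-Jw[:,~free]@dq[~free];Q=Jw[:,free]
            x=np.linalg.solve(Q.T@Q+1e-6*np.eye(free.sum()),Q.T@r);d=dq.copy();d[free]=x
            bad=free&((j+d<lo)|(j+d>hi))
            if not bad.any(): dq=d;break
            v=np.where(bad,np.maximum(lo-j-d,j+d-hi),0);i=v.argmax();free[i]=False;dq=d;dq[i]=np.clip(j[i]+d[i],lo[i],hi[i])-j[i]
        j=np.clip(j+np.clip(dq,-.3,.3),lo,hi)
        if np.abs(dq).max()<1e-3:break
    return j
def call(j,d,t,n=5,mm=.0625,dg=np.radians(10.7)):
    p0,r0,_=fk(j);d=np.array(d)/1000
    for k in range(1,n+1):
        p,M,_=fk(j);e=p0+d*k/n-p;g=np.radians(t)*k/n;r=rv(ex(np.array([0,0,g]))@r0@M.T)
        ne=np.linalg.norm(e);nr=np.linalg.norm(r)
        j=step(j,p+e*min(1,mm/max(ne,1e-9)),ex(r*min(1,dg/max(nr,1e-9)))@M)
    return j
GR=km.G_R.as_matrix();CR=km.C_R.as_matrix()
def cad(j):
    p,M,_=fk(j);Rr=M@GR.T;Rc=Rr@CR;g=p+Rr@(km.C_p-km.G_p);lip=g+Rc@[.068,0,-.101]
    t=np.radians(4.4);d=lip-[.5846,-.2722,.004]
    return dict(tcp=p,grip=g,L=1000*np.array([d[0]*cos(t)+d[1]*sin(t),-d[0]*sin(t)+d[1]*cos(t),lip[2]]),tip=np.degrees(np.arcsin(-Rc[2,0])),roll=np.degrees(np.arcsin(Rc[2,1])),az=np.degrees(np.arctan2(Rc[1,0],Rc[0,0])))
def show(j,x):
    np.set_printoptions(precision=3,suppress=True)
    for r in x.reshape(-1,4):
        r=r.round();j=call(j,r[:3],r[3]);c=cad(j);print(r,'tcp',c['tcp'],'lip',c['L'].round(),'tip %.1f roll %.1f az %.1f'%(c['tip'],c['roll'],c['az']),'j',j.round(2))
    return j
E
cat > p4.py <<'E'
from fast import *
from scipy.optimize import differential_evolution as DE
from workcell import env
import time,sys
j0=np.clip(np.array(env.state()['joint_pos']),lo,hi);K=5
def f(x):
    j=j0;J=0
    for k,r in enumerate(x.reshape(-1,4)):
        j=call(j,r[:3],r[3]);c=cad(j);L=c['L']
        J+=.5*max(0,52+.5*abs(c['roll'])-L[2])
        if c['tip']>15: J+=.3*(max(0,abs(L[0])-70)+max(0,abs(L[1])-50)+max(0,L[2]-85))
        else: J+=.05*(max(0,abs(L[0])-140)+max(0,abs(L[1])-90))
    a=np.radians(c['az']-4.4);u=np.array([cos(a),sin(a)])
    return J+1.5*abs(c['tip']-42)+.3*max(0,abs(c['roll'])-8)+.05*np.linalg.norm(L[:2]+20*u)+.2*max(0,L[2]-68)
if __name__=='__main__':
    t=time.time();[call(j0,[10,20,-30],-30) for _ in range(20)];print((time.time()-t)/20)
    T0=time.time()
    show(j0,np.array([-70,180,-150,0,-30,10,-40,-37.]))
    r=DE(f,[(-300,300),(-300,300),(-250,150),(-53,53)]*K,popsize=3,maxiter=400,tol=0,workers=4,updating='deferred',polish=False,mutation=(.4,.9),callback=lambda *_,**k:time.time()-T0>200)
    print(r.fun,r.nfev);show(j0,r.x)
E
OMP_NUM_THREADS=1 timeout 400 python3 p4.py; date
```

```text
0.013898777961730956
[ -70.  180. -150.    0.] tcp [ 0.603 -0.235  0.18 ] lip [-18.  -3.  79.] tip 8.3 roll -12.6 az -107.2 j [-0.32  0.7   1.11 -0.36  1.46  3.1 ]
[-30.  10. -40. -37.] tcp [ 0.554 -0.333  0.181] lip [-84. -65.  78.] tip 15.7 roll -18.5 az -127.1 j [-0.56  0.78  0.94 -0.21  1.67  3.1 ]
40.835583115914616 13800
[146. -42.  54.  -3.] tcp [ 0.733 -0.308  0.276] lip [108. -91. 177.] tip 4.5 roll -7.4 az -113.1 j [-0.34  1.11  0.04 -0.47  2.03  2.96]
[-221.  102. -187.   -5.] tcp [ 0.568 -0.323  0.182] lip [-60. -84.  81.] tip 8.2 roll -10.1 az -114.0 j [-0.47  0.69  1.14 -0.36  1.41  3.1 ]
[283.  31.  99.  -5.] tcp [ 0.746 -0.276  0.242] lip [123. -51. 139.] tip 8.6 roll -7.5 az -117.7 j [-0.32  1.14  0.04 -0.38  2.05  3.09]
[-39.  60.  -3.  31.] tcp [ 0.707 -0.216  0.239] lip [112.  -2. 136.] tip 8.6 roll -7.5 az -86.7 j [-0.26  0.75  0.86 -0.35  1.48  2.8 ]
[-144.  269. -188.  -43.] tcp [ 0.616 -0.208  0.175] lip [ 0. 41. 68.] tip 16.7 roll -13.0 az -111.7 j [-0.35  0.72  1.06 -0.2   1.52  3.1 ]
Sat Dec  5 04:03:24 UTC 2026
```

```bash
cat > p5.py <<'E'
from fast import *
from scipy.optimize import differential_evolution as DE
from workcell import env
import time
j0=np.clip(np.array(env.state()['joint_pos']),lo,hi)
S=np.array([[-90,150,-140,0],[-30,10,-40,-37],[40,110,10,25],[0,40,-10,-53],[40,110,10,25],[0,40,-10,-53.]]).ravel();K=6
def f(x):
    j=j0;J=0
    for k,r in enumerate(x.reshape(-1,4)):
        j=call(j,r[:3],r[3]);c=cad(j);L=c['L']
        J+=.3*max(0,48+.5*abs(c['roll'])-L[2])
        if c['tip']>17: J+=.15*(max(0,abs(L[0])-85)+max(0,abs(L[1])-60)+max(0,L[2]-85))
        else: J+=.03*(max(0,abs(L[0])-140)+max(0,abs(L[1])-90))
    a=np.radians(c['az']-4.4);u=np.array([cos(a),sin(a)])
    return J+1.5*abs(c['tip']-42)+.15*max(0,abs(c['roll'])-10)+.04*np.linalg.norm(L[:2]+10*u)+.15*max(0,L[2]-68)
if __name__=='__main__':
    T0=time.time();g=np.random.default_rng(1);b=np.array([300,300,250,53]*K)
    I=np.clip(S+g.normal(size=(60,24))*np.array([60,60,40,12]*K),-b,b);I[0]=S;print(f(S));show(j0,S)
    r=DE(f,list(zip(-b,b)),init=I,maxiter=400,tol=0,workers=4,updating='deferred',polish=False,mutation=(.3,.8),recombination=.8,callback=lambda *_,**k:time.time()-T0>170)
    print(r.fun,r.nfev);show(j0,r.x)
E
OMP_NUM_THREADS=1 timeout 400 python3 p5.py; date
```

```text
55.21125462087717
[ -90.  150. -140.    0.] tcp [ 0.575 -0.241  0.175] lip [-45.  -6.  74.] tip 8.6 roll -12.3 az -107.3 j [-0.34  0.66  1.21 -0.36  1.4   3.1 ]
[-30.  10. -40. -37.] tcp [ 0.515 -0.328  0.168] lip [-119.  -55.   63.] tip 17.5 roll -17.2 az -127.9 j [-0.6   0.7   1.13 -0.19  1.54  3.1 ]
[ 40. 110.  10.  25.] tcp [ 0.555 -0.218  0.178] lip [-65.  33.  73.] tip 17.5 roll -17.2 az -102.9 j [-0.38  0.64  1.22 -0.23  1.47  2.9 ]
[  0.  40. -10. -53.] tcp [ 0.498 -0.261  0.169] lip [-119.   34.   61.] tip 28.3 roll -18.7 az -134.1 j [-0.63  0.62  1.28  0.01  1.51  3.1 ]
[ 40. 110.  10.  25.] tcp [ 0.538 -0.151  0.179] lip [-75. 125.  71.] tip 28.3 roll -18.7 az -109.1 j [-0.39  0.6   1.27 -0.04  1.53  2.92]
[  0.  40. -10. -53.] tcp [ 0.476 -0.168  0.139] lip [-112.  148.   32.] tip 40.7 roll -16.8 az -143.9 j [-0.65  0.5   1.6   0.27  1.27  3.1 ]
0.5771605312786509 8040
[ -16.  165. -127.    9.] tcp [ 0.642 -0.174  0.155] lip [33. 48. 55.] tip 7.4 roll -11.9 az -99.3 j [-0.21  0.75  1.1  -0.38  1.42  3.1 ]
[-155.   87.  -17.  -35.] tcp [ 0.488 -0.237  0.186] lip [-137.   29.   81.] tip 17.0 roll -16.2 az -119.5 j [-0.48  0.55  1.36 -0.2   1.45  3.1 ]
[133.  57. -25.  14.] tcp [ 0.621 -0.18   0.161] lip [ 4. 66. 56.] tip 17.0 roll -16.2 az -105.5 j [-0.3   0.75  1.04 -0.21  1.54  3.02]
[ 14.   2.   1. -51.] tcp [ 0.586 -0.265  0.164] lip [-35.  19.  57.] tip 27.3 roll -18.7 az -128.8 j [-0.54  0.78  0.98 -0.    1.65  3.1 ]
[152.  99.  32.  -0.] tcp [ 0.692 -0.232  0.19 ] lip [75. 42. 82.] tip 29.2 roll -18.3 az -122.8 j [-0.44  0.99  0.48  0.03  1.93  3.1 ]
[  3.  -1.   9. -51.] tcp [ 0.603 -0.293  0.162] lip [ 9. 11. 53.] tip 42.3 roll -13.5 az -139.6 j [-0.69  0.76  1.04  0.26  1.53  3.1 ]
Sat Dec  5 04:06:34 UTC 2026
```

The optimiser found a six-call plan ending at tip 42° with the lip over the tray. Running its first call, then re-planning the rest with the lip kept strictly over the tray.

```bash
stat -c %y pics/scene0.png; python3 -m creep '{"dp":[[-3,33,-25],[-6,66,-51],[-10,99,-76],[-13,132,-102],[-16,165,-127]],"turn":[2,4,5,7,9],"jaw":[1,1,1,1,1]}' >/dev/null; python3 -c "
from h import *
pr();caddy()"
cat > p6.py <<'E'
import p5;from p5 import *
S=np.array([[-155,87,-17,-35],[133,57,-25,14],[14,2,1,-51],[152,99,32,0],[3,-1,9,-51.]]).ravel();K=5
def f(x):
    j=j0;J=0
    for k,r in enumerate(x.reshape(-1,4)):
        j=call(j,r[:3],r[3]);c=cad(j);L=c['L']
        J+=.3*max(0,48+.5*abs(c['roll'])-L[2])
        if c['tip']>11: J+=.2*(max(0,abs(L[0])-85)+max(0,abs(L[1])-62)+max(0,L[2]-88))
    a=np.radians(c['az']-4.4);u=np.array([cos(a),sin(a)])
    return J+1.5*abs(c['tip']-43)+.15*max(0,abs(c['roll'])-10)+.04*np.linalg.norm(L[:2]+10*u)+.15*max(0,L[2]-66)
if __name__=='__main__':
    T0=time.time();g=np.random.default_rng(1);b=np.array([300,300,250,53]*K)
    I=np.clip(S+g.normal(size=(48,20))*np.array([50,50,30,10]*K),-b,b);I[0]=S;print(f(S))
    r=DE(f,list(zip(-b,b)),init=I,maxiter=400,tol=0,workers=4,updating='deferred',polish=False,mutation=(.3,.8),recombination=.8,callback=lambda *_,**k:time.time()-T0>110)
    print(r.fun,r.nfev);show(j0,r.x)
E
OMP_NUM_THREADS=1 timeout 400 python3 p6.py; date
```

```text
2026-12-05 03:42:05.031476233 +0000
t19.70 j [-0.207  0.747  1.1   -0.381  1.417  3.105] p [ 0.642 -0.174  0.156] x_az 86.6 lean 20.9 jawroll 8.4 gap 0.0253 F [ 0.622  0.421 -5.168]
grip [ 0.643 -0.171  0.163] lip [ 0.614 -0.222  0.056] lip in tray mm [32.844 47.829] tip 7.3 roll -11.8 spoutaz -99.3
14.507883224042205
0.6423247215614938 6768
[-103.  118.  -23.  -40.] tcp [ 0.545 -0.238  0.191] lip [-82.  25.  86.] tip 16.8 roll -17.8 az -119.2 j [-0.44  0.66  1.15 -0.2   1.58  3.1 ]
[ 76.  55. -28.  17.] tcp [ 0.621 -0.183  0.163] lip [ 3. 61. 58.] tip 16.8 roll -17.8 az -102.2 j [-0.29  0.76  1.02 -0.23  1.56  2.96]
[-11.  30.   1. -51.] tcp [ 0.563 -0.246  0.167] lip [-58.  41.  60.] tip 26.9 roll -20.0 az -128.8 j [-0.53  0.73  1.07 -0.01  1.63  3.1 ]
[152.  95.  24.  -1.] tcp [ 0.667 -0.22   0.184] lip [49. 59. 77.] tip 29.5 roll -19.5 az -123.9 j [-0.44  0.92  0.64  0.04  1.86  3.1 ]
[ 53. -17.  32. -53.] tcp [ 0.601 -0.302  0.167] lip [ 7.  4. 59.] tip 43.0 roll -14.2 az -141.1 j [-0.71  0.77  1.01  0.27  1.56  3.1 ]
Sat Dec  5 04:08:47 UTC 2026
```

```bash
python3 -m creep '{"dp":[[-21,24,-5],[-41,47,-9],[-62,71,-14],[-82,94,-18],[-103,118,-23]],"turn":[-8,-16,-24,-32,-40],"jaw":[1,1,1,1,1]}' >/dev/null; python3 -c "from h import *;caddy()"
python3 -m creep '{"dp":[[15,11,-6],[30,22,-11],[46,33,-17],[61,44,-22],[76,55,-28]],"turn":[3,7,10,14,17],"jaw":[1,1,1,1,1]}' >/dev/null; python3 -c "from h import *;caddy()"
python3 -m creep '{"dp":[[-2,6,0],[-4,12,0],[-7,18,1],[-9,24,1],[-11,30,1]],"turn":[-10,-20,-31,-41,-51],"jaw":[1,1,1,1,1]}' >/dev/null; python3 -c "from h import *;caddy()"
python3 -m creep '{"dp":[[30,19,5],[61,38,10],[91,57,14],[122,76,19],[152,95,24]],"turn":[0,0,-1,-1,-1],"jaw":[1,1,1,1,1]}' >/dev/null; python3 -c "from h import *;caddy()"
python3 -m creep '{"dp":[[11,-3,6],[21,-7,13],[32,-10,19],[42,-14,26],[53,-17,32]],"turn":[-11,-21,-32,-42,-53],"jaw":[1,1,1,1,1]}' >/dev/null
python3 - <<'E'
from h import *
caddy();pr();im=optics.get_image('scene');cv2.imwrite('pics/s3.png',cv2.resize(im[160:360,80:320],None,fx=3,fy=3,interpolation=cv2.INTER_CUBIC))
E
```

```text
grip [ 0.54953049 -0.23837283  0.20039485] lip [ 0.50273569 -0.25618388  0.0894083 ] lip in tray mm [-80.39429242  22.24947036] tip 16.4 roll -17.9 spoutaz -119.0
grip [ 0.62608838 -0.18054223  0.17207781] lip [ 0.58653357 -0.21156483  0.0611814 ] lip in tray mm [ 6.57974035 60.30812097] tip 16.3 roll -18.0 spoutaz -101.7
grip [ 0.571466   -0.24936979  0.180365  ] lip [ 0.52738547 -0.2418      0.06711922] lip in tray mm [-54.71364398  34.69984447] tip 25.6 roll -20.6 spoutaz -128.0
grip [ 0.68395142 -0.22415694  0.20275356] lip [ 0.64040997 -0.21770796  0.0892302 ] lip in tray mm [59.82606045 50.04974931] tip 27.1 roll -20.7 spoutaz -123.0
grip [ 0.61645386 -0.32575484  0.19806187] lip [ 0.59292587 -0.29761295  0.08196076] lip in tray mm [  6.35167768 -25.97680752] tip 37.0 roll -16.8 spoutaz -136.6
t22.82 j [-0.668  0.855  0.762  0.164  1.766  3.104] p [ 0.616 -0.324  0.191] x_az 53.4 lean -10.2 jawroll 13.3 gap 0.0252 F [ 0.053 -0.339 -4.275]
```

View pics/s3.png

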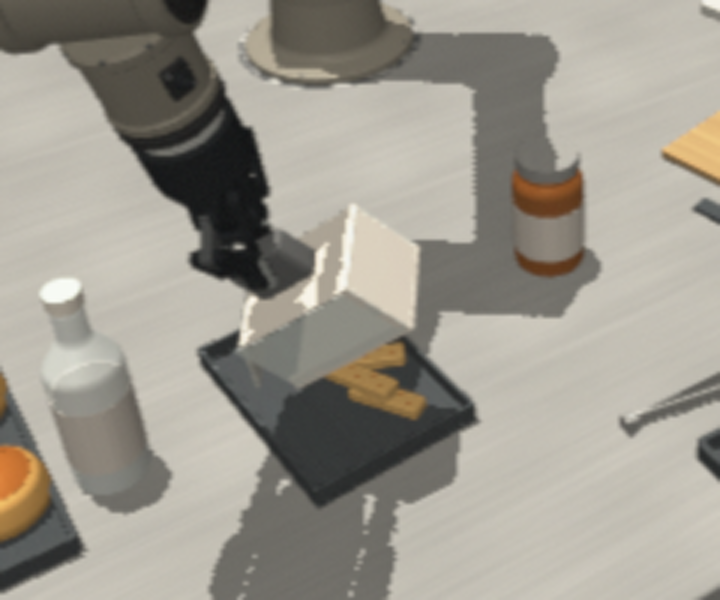

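The crop shows the three biscuits lying in the tray around (385,380), and the held weight has dropped by about 0.9 N, so the caddy should be empty. Planning the way back: raise, unwind to the other j6 limit, and level out.

```bash
cat > p7.py <<'E'
from fast import *
from scipy.optimize import differential_evolution as DE
from workcell import env
import time
j0=np.clip(np.array(env.state()['joint_pos']),lo,hi)
PRE=np.array([[-20,40,150,40],[-80,130,60,53],[-60,130,0,53],[0,80,0,53],[0,0,0,53],[0,0,0,53],[0,0,0,40.]])
K=5
js=j0
for r in PRE: js=call(js,r[:3],r[3])
S=np.array([[0,0,0,53]]*K).ravel().astype(float)
def f(x):
    j=js;J=0
    for r in x.reshape(-1,4):
        j=call(j,r[:3],r[3]);c=cad(j);p=c['tcp']
        J+=100*(max(0,.3-p[2])+max(0,p[2]-.55)+max(0,.33-np.hypot(p[0],p[1]))+max(0,-.25-p[1])+(max(0,p[0]-.42) if p[1]>.05 else 0)+max(0,-.15-p[0]))
    return J+abs(c['tip'])+abs(c['roll'])
if __name__=='__main__':
    T0=time.time();g=np.random.default_rng(1);b=np.array([300,300,250,53]*K)
    show(j0,PRE.ravel());print();show(js,S)
    I=np.clip(S+g.normal(size=(48,4*K))*np.array([120,120,60,25]*K),-b,b);I[0]=S
    r=DE(f,list(zip(-b,b)),init=I,maxiter=400,tol=0,workers=4,updating='deferred',polish=False,mutation=(.3,.8),recombination=.8,callback=lambda *_,**k:time.time()-T0>110)
    print(r.fun,r.nfev);show(js,r.x)
E
OMP_NUM_THREADS=1 timeout 300 python3 p7.py; date
```

```text
[-20.  40. 150.  40.] tcp [ 0.593 -0.287  0.34 ] lip [-27.  -6. 231.] tip 36.9 roll -16.9 az -97.0 j [-0.57  0.82  0.45 -0.    2.17  2.5 ]
[-80. 130.  60.  53.] tcp [ 0.513 -0.157  0.4  ] lip [-90.  98. 291.] tip 36.9 roll -16.9 az -44.0 j [-0.33  0.46  0.93 -0.2   1.97  1.75]
[-60. 130.   0.  53.] tcp [ 0.453 -0.027  0.4  ] lip [-111.  219.  291.] tip 36.9 roll -16.9 az 9.0 j [-0.03  0.19  1.32 -0.29  1.71  1.15]
[ 0. 80.  0. 53.] tcp [0.453 0.053 0.4  ] lip [-77. 314. 291.] tip 36.9 roll -16.9 az 62.0 j [ 0.12  0.06  1.46 -0.25  1.47  0.42]
[ 0.  0.  0. 53.] tcp [0.453 0.053 0.4  ] lip [-73. 345. 291.] tip 36.9 roll -16.9 az 115.0 j [-0.06 -0.05  1.57  0.02  1.33 -0.7 ]
[ 0.  0.  0. 53.] tcp [0.453 0.053 0.4  ] lip [-95. 368. 291.] tip 36.9 roll -16.9 az 168.0 j [-0.24  0.02  1.5   0.27  1.5  -1.8 ]
[ 0.  0.  0. 40.] tcp [0.453 0.053 0.4  ] lip [-119.  368.  291.] tip 36.9 roll -16.9 az -152.0 j [-0.25  0.14  1.37  0.28  1.71 -2.48]

[ 0.  0.  0. 53.] tcp [0.458 0.103 0.411] lip [-132.  393.  302.] tip 34.9 roll -17.7 az -103.1 j [-0.04  0.3   1.14  0.15  1.95 -3.1 ]
[ 0.  0.  0. 5
[... 574 characters left out ...]
.] tcp [0.417 0.008 0.353] lip [-181.  301.  245.] tip 30.9 roll -18.1 az -114.9 j [-0.22  0.21  1.4   0.08  1.78 -3.1 ]
[-51. 134.  17.  51.] tcp [0.338 0.21  0.368] lip [-240.  475.  261.] tip 24.9 roll -18.4 az -79.5 j [ 0.38  0.18  1.39 -0.03  1.82 -3.1 ]
[265.  47. -37.  39.] tcp [0.389 0.381 0.301] lip [-155.  623.  196.] tip 17.4 roll -16.3 az -57.8 j [ 0.73  0.49  1.14 -0.17  1.74 -3.1 ]
[249. 191. 193.  52.] tcp [0.321 0.541 0.307] lip [-174.  788.  204.] tip 9.1 roll -9.0 az -35.4 j [ 1.07  0.6   0.96 -0.33  1.7  -3.1 ]
[ -9. 171. 149.  53.] tcp [0.178 0.63  0.309] lip [-273.  916.  215.] tip -0.7 roll 0.1 az -8.5 j [ 1.41  0.53  1.13 -0.51  1.43 -3.1 ]
Sat Dec  5 04:11:38 UTC 2026
```

```bash
python3 -m creep '{"dp":[[0,0,30],[-5,10,60],[-10,20,90],[-15,30,120],[-20,40,150]],"turn":[0,10,20,30,40],"jaw":[1,1,1,1,1]}' >/dev/null
python3 -m creep '{"dp":[[-16,26,12],[-32,52,24],[-48,78,36],[-64,104,48],[-80,130,60]],"turn":[10.5,21,32,42.5,53],"jaw":[1,1,1,1,1]}' >/dev/null
python3 -m creep '{"dp":[[-12,26,0],[-24,52,0],[-36,78,0],[-48,104,0],[-60,130,0]],"turn":[10.5,21,32,42.5,53],"jaw":[1,1,1,1,1]}' >/dev/null
python3 -c "from h import *;caddy()"
python3 -m creep '{"dp":[[0,16,0],[0,32,0],[0,48,0],[0,64,0],[0,80,0]],"turn":[10.5,21,32,42.5,53],"jaw":[1,1,1,1,1]}' >/dev/null
python3 -m creep '{"dp":[[0,0,0],[0,0,0],[0,0,0],[0,0,0],[0,0,0]],"turn":[10.5,21,32,42.5,53],"jaw":[1,1,1,1,1]}' >/dev/null
python3 -m creep '{"dp":[[0,0,0],[0,0,0],[0,0,0],[0,0,0],[0,0,0]],"turn":[10.5,21,32,42.5,53],"jaw":[1,1,1,1,1]}' >/dev/null
python3 -m creep '{"dp":[[0,0,0],[0,0,0],[0,0,0],[0,0,0],[0,0,0]],"turn":[8,16,24,32,40],"jaw":[1,1,1,1,1]}' >/dev/null
python3 - <<'E'
from h import *
pr();caddy();im=optics.get_image('top');cv2.imwrite('pics/t4.png',cv2.resize(im[150:330,220:460],None,fx=3,fy=3,interpolation=cv2.INTER_CUBIC))
C=cam('top');im=optics.get_image('top')
for n in('biscuit1','biscuit2','biscuit3'):
    r=optics.spot_in('top',n);print(n,[(np.round(x['uv']),round(x['confidence'],2),onz(C,x['uv'],.012)) for x in r[:4]])
E
sed -i 's/^js=j0/js=j0;PRE=PRE[:0]/; s/^S=.*/S=np.array([[-85,-203,-71,48],[-51,134,17,51],[265,47,-37,39],[249,191,193,52],[-9,171,149,53.]]).ravel()/; s/np.array(\[120,120,60,25\]/np.array([40,40,30,6]/; s/show(j0,PRE.ravel());print();//; s/>110)/>60)/' p7.py; OMP_NUM_THREADS=1 timeout 300 python3 p7.py; date
```

```text
grip [ 0.45534892 -0.02088954  0.40903687] lip [ 0.45957587 -0.05745656  0.2929766 ] lip in tray mm [-108.18074945  223.70226708] tip 36.9 roll -16.9 spoutaz 9.8
t27.25 j [-0.239  0.147  1.359  0.281  1.718 -2.477] p [0.455 0.056 0.402] x_az 38.8 lean -10.1 jawroll 13.3 gap 0.0248 F [-0.428 -0.484 -4.49 ]
grip [0.456 0.055 0.409] lip [0.44  0.088 0.293] lip in tray mm [-116.485  369.866] tip 36.9 roll -16.9 spoutaz -151.2
biscuit1 [(array([384., 223.]), 0.74, array([ 0.606, -0.262,  0.012])), (array([375., 236.]), 0.52, array([ 0.572, -0.238,  0.012]))]
biscuit2 [(array([384., 223.]), 0.74, array([ 0.606, -0.262,  0.012])), (array([375., 236.]), 0.52, array([ 0.572, -0.238,  0.012]))]
biscuit3 [(array([384., 223.]), 0.74, array([ 0.606, -0.262,  0.012])), (array([375., 236.]), 0.52, array([ 0.572, -0.238,  0.012]))]
[ -85. -203.  -71.   48.] tcp [0.418 0.01  0.355] lip [-180.  303.  246.] tip 31.0 roll -18.1 az -114.6 j [-0.22  0.21  1.4   0.08  1.78 -3.1 ]
[-51. 134.  17.  51.] tcp [0.339 0.211 0.369] lip [-239.  477.  262.] tip 24.9 roll -18.3 az -79.3 j [ 0.39  0.19  1.39 -0.03  1
[... 476 characters left out ...]
cp [ 0.441 -0.02   0.364] lip [-159.  272.  256.] tip 30.6 roll -18.3 az -117.5 j [-0.27  0.26  1.31  0.07  1.83 -3.1 ]
[-48. 142.  16.  51.] tcp [0.369 0.191 0.378] lip [-212.  457.  270.] tip 24.7 roll -18.5 az -83.4 j [ 0.32  0.22  1.32 -0.03  1.86 -3.1 ]
[258.  21. -20.  41.] tcp [0.419 0.357 0.32 ] lip [-130.  598.  215.] tip 17.5 roll -16.2 az -62.3 j [ 0.66  0.5   1.07 -0.17  1.8  -3.1 ]
[243. 104. 200.  52.] tcp [0.352 0.494 0.33 ] lip [-150.  737.  227.] tip 9.2 roll -9.0 az -40.7 j [ 0.99  0.54  0.99 -0.33  1.73 -3.1 ]
[-12. 195. 159.  52.] tcp [0.2   0.612 0.339] lip [-256.  890.  243.] tip 0.8 roll -0.1 az -13.9 j [ 1.36  0.51  1.07 -0.49  1.52 -3.1 ]
Sat Dec  5 04:13:16 UTC 2026
```

View pics/t4.png

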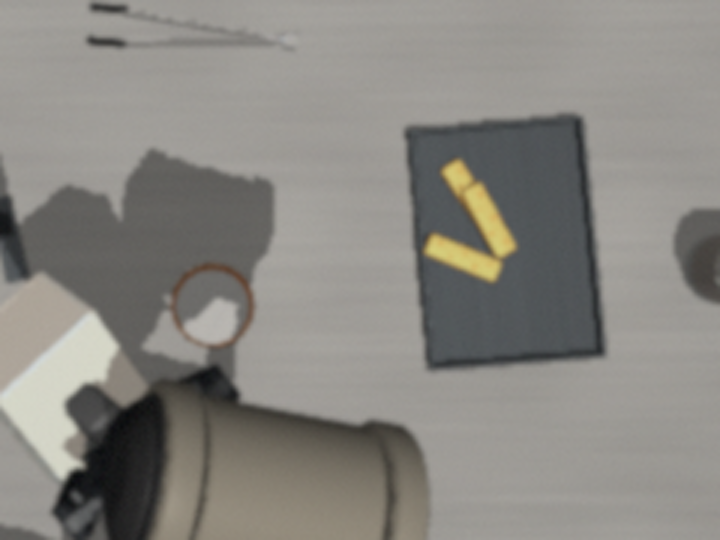

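The top crop shows the tray holding the biscuits: two fully visible at (490,220) and (462,258), and the third, (458,175), partly under the first. Running the levelling calls now.

```bash
python3 -m creep '{"dp":[[-17,-41,-14],[-34,-81,-28],[-51,-122,-43],[-68,-162,-57],[-85,-203,-71]],"turn":[10,19,29,38,48],"jaw":[1,1,1,1,1]}' >/dev/null;python3 -c "from h import *;caddy()"
python3 -m creep '{"dp":[[-10,27,3],[-20,54,7],[-31,80,10],[-41,107,14],[-51,134,17]],"turn":[10,20,31,41,51],"jaw":[1,1,1,1,1]}' >/dev/null;python3 -c "from h import *;caddy()"
python3 -m creep '{"dp":[[53,9,-7],[106,19,-15],[159,28,-22],[212,38,-30],[265,47,-37]],"turn":[8,16,23,31,39],"jaw":[1,1,1,1,1]}' >/dev/null;python3 -c "from h import *;caddy()"
python3 -m creep '{"dp":[[50,38,39],[100,76,77],[149,115,116],[199,153,154],[249,191,193]],"turn":[10,21,31,42,52],"jaw":[1,1,1,1,1]}' >/dev/null;python3 -c "from h import *;caddy();pr()"
sed -i 's/^K=5/K=2/; s/^S=.*/S=np.array([[-9,171,149,53.],[0,0,0,0]]).ravel()/; s/>60)/>35)/' p7.py; OMP_NUM_THREADS=1 timeout 300 python3 p7.py; date
```

```text
grip [0.42090417 0.01158632 0.36319623] lip [0.38373342 0.0183856  0.24745037] lip in tray mm [-177.9811278   305.13946099] tip 31.2 roll -18.1 spoutaz -114.7
grip [0.34083137 0.21657262 0.37923707] lip [0.309908   0.19002376 0.26450301] lip in tray mm [-238.42105708  481.93557871] tip 25.6 roll -18.3 spoutaz -79.5
grip [0.39074834 0.39367451 0.31679454] lip [0.38185639 0.34952698 0.20367103] lip in tray mm [-154.44778657  635.44888533] tip 18.9 roll -16.6 spoutaz -58.8
grip [0.3171462  0.56231318 0.33263648] lip [0.34079956 0.52092561 0.22059815] lip in tray mm [-182.23407117  809.49220321] tip 12.8 roll -9.9 spoutaz -38.4
t30.00 j [ 1.058  0.645  0.808 -0.264  1.819 -3.103] p [0.319 0.56  0.326] x_az 146.5 lean 15.4 jawroll 6.4 gap 0.0251 F [ 1.378  0.282 -4.406]
[ -9. 171. 149.  53.] tcp [0.162 0.65  0.334] lip [-300.  933.  234.] tip 5.3 roll -0.7 az -13.7 j [ 1.4   0.58  0.93 -0.41  1.6  -3.1 ]
[0. 0. 0. 0.] tcp [0.162 0.65  0.334] lip [-300.  933.  234.] tip 5.3 roll -0.7 az -13.7 j [ 1.4   0.58  0.93 -0.41  1.6  -3.1 ]
0.00020216177593252355 2304
[-96. -22. 110.  52.] tcp [0.133 0.534 0.363] lip [-336.  817.  264.] tip 3.9 roll -3.0 az -11.7 j [ 1.43  0.34  1.24 -0.43  1.57 -3.1 ]
[78. 45. -7. 10.] tcp [0.156 0.569 0.315] lip [-300.  859.  221.] tip -0.0 roll 0.0 az -5.9 j [ 1.43  0.39  1.33 -0.51  1.36 -3.1 ]
Sat Dec  5 04:14:21 UTC 2026
```

```bash
python3 -m creep '{"dp":[[-19,-4,22],[-38,-9,44],[-58,-13,66],[-77,-18,88],[-96,-22,110]],"turn":[10,21,31,42,52],"jaw":[1,1,1,1,1]}' >/dev/null;python3 -c "from h import *;caddy()"
python3 -m creep '{"dp":[[16,9,-1],[31,18,-3],[47,27,-4],[62,36,-6],[78,45,-7]],"turn":[2,4,6,8,10],"jaw":[1,1,1,1,1]}' >/dev/null;python3 -c "from h import *;caddy();pr()"
sed -i 's/^S=.*/S=np.array([[0,0,0,20.],[0,0,0,0]]).ravel()/;s/>35)/>20)/' p7.py; OMP_NUM_THREADS=1 timeout 300 python3 p7.py; date
```

```text
grip [0.12809363 0.53332093 0.37119341] lip [0.18573622 0.51543556 0.26544633] lip in tray mm [-337.26159056  815.91464065] tip 4.4 roll -3.0 spoutaz -12.2
grip [0.15293637 0.56896385 0.32174652] lip [0.21940078 0.56102201 0.22003906] lip in tray mm [-300.19890092  858.78402302] tip 0.6 roll -0.1 spoutaz -6.7
t31.25 j [ 1.419  0.39   1.32  -0.495  1.369 -3.103] p [0.157 0.569 0.316] x_az 173.1 lean 28.0 jawroll -3.2 gap 0.0251 F [-0.131  0.798 -3.675]
[ 0.  0.  0. 20.] tcp [0.113 0.558 0.273] lip [-336.  874.  183.] tip -4.4 roll 2.5 az 9.5 j [ 1.52  0.31  1.61 -0.62  1.06 -3.1 ]
[0. 0. 0. 0.] tcp [0.113 0.558 0.273] lip [-336.  874.  183.] tip -4.4 roll 2.5 az 9.5 j [ 1.52  0.31  1.61 -0.62  1.06 -3.1 ]
0.09250205188814886 2208
[ -75. -247.  -12.   13.] tcp [0.075 0.323 0.3  ] lip [-399.  633.  205.] tip 0.1 roll 0.1 az 5.9 j [ 1.55 -0.13  1.98 -0.52  1.2  -3.1 ]
[  8. 161.  59.  -8.] tcp [0.083 0.484 0.359] lip [-379.  784.  264.] tip 0.1 roll 0.1 az -2.1 j [ 1.55  0.19  1.49 -0.5   1.42 -3.07]
Sat Dec  5 04:15:00 UTC 2026
```

```bash
OMP_NUM_THREADS=1 python3 - <<'E'
from fast import *
from workcell import env
j=np.clip(np.array(env.state()['joint_pos']),lo,hi)
j=show(j,np.array([[40,-40,15,-49],[60,-80,0,-49],[50,-90,0,-49],[30,-70,0,-49],[10,-40,0,-49],[0,0,0,-49],[0,0,0,-46.]]).ravel())
E
```

```text
[ 40. -40.  15. -49.] tcp [0.197 0.529 0.331] lip [-294.  774.  235.] tip 0.6 roll -0.1 az -55.7 j [ 1.3   0.55  1.03 -0.42  1.82 -2.51]
[ 60. -80.   0. -49.] tcp [0.257 0.449 0.331] lip [-293.  685.  235.] tip 0.6 roll -0.1 az -104.7 j [ 1.02  0.57  0.99 -0.22  2.02 -1.93]
[ 50. -90.   0. -49.] tcp [0.307 0.359 0.331] lip [-287.  628.  235.] tip 0.6 roll -0.1 az -153.7 j [ 0.67  0.48  1.14  0.04  2.01 -1.36]
[ 30. -70.   0. -49.] tcp [0.337 0.289 0.331] lip [-259.  608.  235.] tip 0.6 roll -0.1 az 157.3 j [ 0.34  0.33  1.36  0.28  1.85 -0.83]
[ 10. -40.   0. -49.] tcp [0.347 0.249 0.331] lip [-211.  599.  235.] tip 0.6 roll -0.1 az 108.3 j [ 0.1   0.11  1.65  0.46  1.56 -0.28]
[  0.   0.   0. -49.] tcp [0.347 0.249 0.331] lip [-160.  589.  235.] tip 0.6 roll -0.1 az 59.3 j [ 0.12 -0.12  1.89  0.46  1.16  0.51]
[  0.   0.   0. -46.] tcp [0.347 0.249 0.331] lip [-135.  547.  235.] tip 0.6 roll -0.1 az 13.3 j [ 0.49 -0.18  1.93 -0.07  0.9   1.84]
```

```bash
python3 -m creep '{"dp":[[8,-8,3],[16,-16,6],[24,-24,9],[32,-32,12],[40,-40,15]],"turn":[-10,-20,-29,-39,-49],"jaw":[1,1,1,1,1]}' >/dev/null
python3 -m creep '{"dp":[[12,-16,0],[24,-32,0],[36,-48,0],[48,-64,0],[60,-80,0]],"turn":[-10,-20,-29,-39,-49],"jaw":[1,1,1,1,1]}' >/dev/null
python3 -m creep '{"dp":[[10,-18,0],[20,-36,0],[30,-54,0],[40,-72,0],[50,-90,0]],"turn":[-10,-20,-29,-39,-49],"jaw":[1,1,1,1,1]}' >/dev/null
python3 -m creep '{"dp":[[6,-14,0],[12,-28,0],[18,-42,0],[24,-56,0],[30,-70,0]],"turn":[-10,-20,-29,-39,-49],"jaw":[1,1,1,1,1]}' >/dev/null
python3 -m creep '{"dp":[[2,-8,0],[4,-16,0],[6,-24,0],[8,-32,0],[10,-40,0]],"turn":[-10,-20,-29,-39,-49],"jaw":[1,1,1,1,1]}' >/dev/null
python3 -m creep '{"dp":[[0,0,0],[0,0,0],[0,0,0],[0,0,0],[0,0,0]],"turn":[-10,-20,-29,-39,-49],"jaw":[1,1,1,1,1]}' >/dev/null
python3 -m creep '{"dp":[[0,0,-25],[0,0,-50],[0,0,-75],[0,0,-100],[2,0,-125]],"turn":[-10,-20,-29,-38,-46],"jaw":[1,1,1,1,1]}' >/dev/null
python3 - <<'E'
from h import *
caddy();pr();im=optics.get_image('scene');cv2.imwrite('pics/s5.png',cv2.resize(im[60:260,200:440],None,fx=3,fy=3,interpolation=cv2.INTER_CUBIC))
C=cam('scene')
M,p=RT();Rr=M@G_R.T;g=p+Rr@(C_p-G_p)
r=optics.spot_point('scene','caddy_grip');print('grip seen',r[0]['uv'] if r else None,'expected',proj(C,g))
E
```

```text
grip [0.34413244 0.24483099 0.22085529] lip [0.40812635 0.26257132 0.11880109] lip in tray mm [-134.92640671  546.73410536] tip 0.9 roll -0.3 spoutaz 15.9
t35.62 j [ 0.454 -0.051  2.167 -0.046  0.541  1.767] p [0.348 0.247 0.215] x_az -164.1 lean 27.7 jawroll -3.0 gap 0.0250 F [ 0.153 -1.529 -3.945]
grip seen [290.8, 139.5] expected [293.098 138.589]
```

View pics/s5.png

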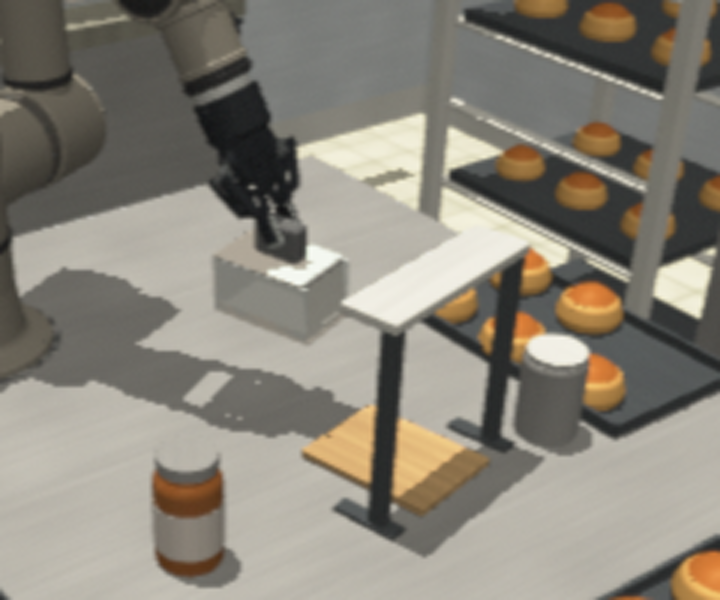

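The crop shows the caddy empty and level at (280,290), flap shut, and the board clear. Bringing it back in under the strip.

```bash
python3 -m creep '{"dp":[[4,-3,-20],[8,-6,-45],[12,-9,-65],[40,-3,-68],[70,4,-70]],"turn":[-1,-2,-2.2,-2.2,-2.2],"jaw":[1,1,1,1,1]}' >/dev/null
python3 -m creep '{"dp":[[25,6,-2],[45,10,-6],[65,15,-10],[85,20,-10],[105,24,-10]],"turn":[0,0,0,0,0],"jaw":[1,1,1,1,1]}' >/dev/null; python3 -c "from h import *;caddy();pr()"
```

```text
grip [0.52101998 0.27276591 0.14231255] lip [0.58565234 0.2883792  0.04031313] lip in tray mm [ 44.05633423 558.84629837] tip 0.9 roll -0.4 spoutaz 14.1
t36.98 j [0.347 0.368 1.91  0.029 0.377 1.632] p [0.525 0.275 0.136] x_az -165.8 lean 27.7 jawroll -2.9 gap 0.0250 F [ 0.543  0.701 -3.904]
```

```bash
python3 -m creep '{"dp":[[1,0,-7],[2,1,-14],[3,1,-20],[4,1,-25],[4,1,-25]],"turn":[0,0,0,0,0],"jaw":[1,1,1,1,1]}' >/dev/null; python3 -c "from h import *;caddy();pr()"
```

```text
grip [0.52294576 0.27430109 0.1161167 ] lip [0.58744198 0.28983523 0.01401906] lip in tray mm [ 45.95240245 560.16074159] tip 0.9 roll -0.3 spoutaz 14.1
t37.60 j [0.349 0.416 1.93  0.032 0.311 1.632] p [0.527 0.276 0.11 ] x_az -165.9 lean 27.6 jawroll -2.9 gap 0.0246 F [ 0.663 -0.322 -4.078]
```

```bash
python3 -m creep '{"dp":[[0,0,-2],[0,0,-3],[0,0,-3]],"turn":[0,0,0],"jaw":[1,1,1]}' >/dev/null; python3 -c "from h import *;caddy();pr()"
```

```text
grip [0.52341663 0.27468618 0.11469292] lip [0.58816231 0.29033087 0.0127702 ] lip in tray mm [ 46.70863101 560.59965938] tip 0.8 roll -0.3 spoutaz 14.1
t37.98 j [0.349 0.419 1.932 0.032 0.304 1.631] p [0.527 0.276 0.108] x_az -165.9 lean 27.8 jawroll -2.9 gap 0.0250 F [-4.245 -0.675  3.651]
```

Touched down: the force went from −4 to +3.7 N. Releasing, then retreating along the tool axis.

```bash
python3 -m creep '{"dp":[[0,0,0],[0,0,0],[0,0,0],[0,0,0],[0,0,0]],"turn":[0,0,0,0,0],"jaw":[-0.3,-0.6,-1,-1,-1]}'; python3 -m creep '{"dp":[[-7,-2,13],[-16,-5,30],[-30,-10,55],[-50,-17,90],[-65,-22,120]],"turn":[0,0,0,0,0],"jaw":[-1,-1,-1,-1,-1]}';python3 -m creep '{"dp":[[-30,-8,20],[-60,-15,40],[-60,-15,40],[-60,-15,40]],"turn":[0,0,0,0],"jaw":[-1,-1,-1,-1]}'
python3 - <<'E'
from h import *
pr();a=optics.get_image('wrist');b=optics.get_image('scene')
cv2.imwrite('pics/f.png',np.hstack([cv2.resize(a[:,60:460],(400,420)),cv2.resize(b[160:270,290:390],(380,420))]))
C={n:cam(n) for n in('scene','wrist')};st=env.state();C['wrist']=cam('wrist',st)
for n in C:
    r=optics.spot_point(n,'caddy_grip')
    if r: print(n,r[0]['uv'],r[0]['confidence'],onz(C[n],r[0]['uv'],.113))
optics.get_image('top');T=cam('top')
for nm in('jar','bottle','can','tongs'):
    r=optics.spot_point('top',nm);print(nm,[(x['uv'],round(x['confidence'],2)) for x in r[:1]])
r=optics.spot_in('top','biscuit1');print([(x['uv'],round(x['confidence'],2)) for x in r])
E
```

```text
time_s: 38.6
position: [0.5272, 0.2761, 0.1074]
tcp_rot: [-0.057, 0.962, 0.126, 0.234]
force: [0.6, 0.9, 0.4]
finger_gap: 0.0854
time_s: 39.22
position: [0.461, 0.2538, 0.2294]
tcp_rot: [-0.057, 0.962, 0.126, 0.234]
force: [0.7, 0.9, -0.7]
finger_gap: 0.0854
time_s: 39.72
position: [0.4023, 0.2392, 0.2678]
tcp_rot: [-0.057, 0.962, 0.126, 0.234]
force: [-0.3, 0.4, -0.1]
finger_gap: 0.0855
t39.73 j [ 0.374 -0.04   1.99  -0.003  0.704  1.687] p [0.402 0.239 0.268] x_az -165.9 lean 27.8 jawroll -2.9 gap 0.0855 F [-0.297  0.441 -0.148]
scene [334.3, 186.5] 0.59 [0.53  0.277 0.113]
wrist [281.4, 141.5] 0.89 [0.518 0.276 0.113]
jar [([290.8, 250.0], 0.78)]
bottle [([459.7, 236.3], 0.67)]
can [([460.9, 236.4], 0.72)]
tongs []
[([383.6, 226.1], 0.77), ([188.7, 270.1], 0.59), ([377.3, 233.7], 0.45)]
```

View pics/f.png

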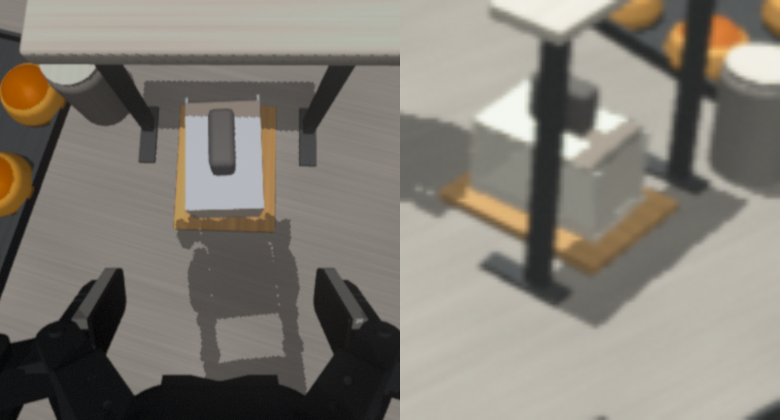

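The final view shows the caddy standing with its whole base on the board, flap shut and gripper clear. The low-confidence "biscuit" at (189,270) is on the white roof; the earlier tray crop and the weight drop both say all three are in the tray. Handing in.

```bash
python3 -c "
from workcell import ticket
print(ticket.hand_in())"
```

```text
the job is handed in; nothing more can be done
None
```

I handed the job in at about 40 s of the 59 s. The three biscuits are in the tray, and the caddy is back on the board, upright, flap shut and released. The hand-in gave no verdict.

**How it was done:** The move command has no tilt, so I leaned the tool by pushing it against joint limits, planning this with a kinematic model fitted to the arm's own readings. I gripped the caddy at about 28° of lean. The caddy poured at about 37° of tip and 17° of sideways roll with the lip over the tray, then was levelled and set down.

**What the last checks showed:**
- **Caddy:** It tipped 0.8° and rolled −0.3° at touchdown. The grip was seen at about (0.52–0.53, 0.276) m against a board centre of about (0.524, 0.277) m. The last pictures show the whole base on the board and the flap shut.
- **Biscuits:** A top view after the pour shows all three in the tray, one partly resting on another. The held weight fell by about 0.9 N, against 0.74 N expected for three.
- **Gripper:** Fully open and clear, with forces near zero.

**What disagreed or was not confirmed:**
- In the last top view, the network also reported a "biscuit" (confidence 0.59) on the caddy's white roof. I took it as false, because the pictures show the caddy empty.
- The jar and bottle were found where they started. In that view the network put the can on the bottle and missed the tongs. The can shows in its place in the last picture. I last saw the tongs in place after the pour.
- I did not measure the flap angle or the biscuits' speed directly.

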